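# Check returned scrapers in with a hand scanner and rack them

## Robot

A 6-joint arm with a two-finger parallel gripper is mounted at the origin on the work surface. World frame = base frame: x ahead of the robot, y to its left, z up, the work surface at z = 0. Lengths are in m, angles in degrees, forces in N, time in s.
With the tool pointing down it reaches from about 0.375 to 0.9 m from the base axis. Payload 3.1 kg.
Tool frame: the origin (TCP) lies at the very end of the fingers, on their centre line; the grasp point (between the pads) lies 19 mm behind it; z points along the fingers, y is the line along which they close (so a half turn about z gives the same grasp; the last joint's range is limited). The gripper opens to 87 mm and grips with 3 to 60 N. Pads are 19 mm wide; open, the fingers measure 117 mm over their backs; the gripper's body (75 mm by 190 mm) begins 51 mm behind the grasp point.
Start: joints at [-73.997, 30.224, 82.088, -0, 67.689, -10.227], TCP at [0.276, -0.561, 0.223] pointing down, gripper open.
Joint ranges: [-176.69, 176.69], [-43.24, 126.21], [12.49, 139.97], [-82, 262], [0, 151.66], [-163.58, 163.58]. Speed limits (degrees/s): [159.86, 159.86, 180, 180, 180, 180].

## Interface

Orientations are given as a 3x3 rotation matrix whose columns are the frame's x, y, z axes.
In Python, from rig import readout, viewer, ticket gives the robot as it stands.
- The arm moves only by the tool send_rows, never from a script. Its argument "moves" is a list of rows, each a list of 6 numbers: the shift along the tool's x, y, z in units of 250 mm (1.0 is 250 mm), then the turn, a rotation vector about the tool's x, y, z in units of 90 degrees (1.0 is 90 degrees). A call has 1 to 12 rows; each row is the pose to reach, as a shift and turn from the pose commanded when the call began, along the tool's axes at that moment; what a row does not reach only later rows make up. A row lasts 1/10 s, in which the tool goes at most 50 mm and 8.59 degrees, less where a joint would pass 70% of its speed; a pose out of reach is approached as far as the arm can. A call with a number of a shift or a turn outside -1 to 1 is refused whole. A call with a gripper value outside its range is refused whole. "grip" is the opening, from 0 (shut) to 1 (fully open), set as the call begins (left out, the last holds). The fingers move at their own pace and stop on an object; the grip force is fixed at half the most. Time passes only in rows, so rows that repeat a pose let the fingers close. It gives the time, the measured TCP pose, the force, the opening and the grip force at its end, in the units of the state.
- readout.read_state(): the state, without advancing time (a new reading comes with each control period).
- viewer.capture(name): name is "scene" or "top" or "wrist"; returns (picture, depth): 480x640x3 uint8, red, green, blue; 480x640 float32, m along the optical axis (not along the pixel's ray), 0 where there is no reading.
- viewer.camera_info(name): a dict with "fx", "fy", "cx", "cy" (pixels), "distortion" ([k1, k2, p1, p2, k3] as OpenCV has them; the pictures are not rectified), "R" (3x3) and "t" (3): a world point X has camera coordinates R X + t; the wrist camera has in their place "tool_from_camera" (4x4, takes a point from camera to tool coordinates, whose origin is the TCP and whose axes are the flange's). Camera axes: x right, y down, z forward; pixel columns grow to the right and rows downward; lengths in m; the calibration is good to about 2 mm. A picture is of the moment at which its call begins: read the wrist's pose just before it. camera_info takes no time and is no camera call.
- ticket.hand_in(): hands the job in; it is judged then, once.
The state is a dict: "time_s": time; "joint_positions": joint angles; "qvel": joint speeds; "tau": joint torques, N m; "position": TCP position; "tcp_rot": TCP orientation; "force": force on the tool from outside, world axes, zero at the start; "moment": the same for the moment, N m; "opening": opening from 0.0 (shut) to 1.0 (fully open); "grasp_force": force on a finger pad.
Only numpy, scipy, OpenCV 4.12 (cv2) and the standard library are available. Lean on these libraries where they do the work, as an engineer would, in place of code of your own. Each camera call takes 0.05 s, during which the arm holds its last target. There are 200 camera calls.

## Task

Check the returned scrapers back into the tool store: take the hand scanner from its cradle and, in the order orange, yellow, green (skipping any that is missing), point its beam at the middle of the barcode label on each scraper's blade from about 10 cm away, keeping it still there for three seconds before that scraper is racked. After the last label set the scanner back in its cradle, facing as before, and push it down until the cradle's sprung pad is fully pressed, which sends the readings, then let go. Finish with every scraper lying handle up, pushed blade first fully home in the rack slot marked with its colour, and leave the other things on the counter where they are.

Things in the scene. Friction and masses are not known exactly. Their poses are not given: they have to be found in the camera images.
- scraper_orange: flat scraper with orange handle, lying flat, 190 mm long; may be absent. Origin: on its underside, under the handle's middle, where to grip; x points to the blade, z up. Handle 26 mm wide (y), 28 high, x -55 to +50 mm, underside at z=0. Steel blade also at z=0, 4 mm thick, 60 wide, x 65 to 135 mm (front edge), with a 34 mm wide neck. 0.16 kg
- label_orange (a point): centre of the 40 mm square white barcode label on top of the orange scraper's blade, 100 mm ahead of the scraper's origin, facing up
- slot_orange (a point): middle of the mouth, on the floor, of the rack slot with orange patches on its roof and ledge front; x points into the slot, z up. Slot 68 mm wide, 10 high, 75 deep to its back wall, flared entrance. With the blade fully home the scraper's origin is at x=-60 mm, y=0, z=0 here, its handle resting on the ledge
- scraper_yellow: flat scraper with yellow handle, lying flat, 190 mm long; may be absent. Origin: on its underside, under the handle's middle, where to grip; x points to the blade, z up. Handle 26 mm wide (y), 28 high, x -55 to +50 mm, underside at z=0. Steel blade also at z=0, 4 mm thick, 60 wide, x 65 to 135 mm (front edge), with a 34 mm wide neck. 0.16 kg
- label_yellow (a point): centre of the 40 mm square white barcode label on top of the yellow scraper's blade, 100 mm ahead of the scraper's origin, facing up
- slot_yellow (a point): middle of the mouth, on the floor, of the rack slot with yellow patches on its roof and ledge front; x points into the slot, z up. Slot 68 mm wide, 10 high, 75 deep to its back wall, flared entrance. With the blade fully home the scraper's origin is at x=-60 mm, y=0, z=0 here, its handle resting on the ledge
- scraper_green: flat scraper with green handle, lying flat, 190 mm long; may be absent. Origin: on its underside, under the handle's middle, where to grip; x points to the blade, z up. Handle 26 mm wide (y), 28 high, x -55 to +50 mm, underside at z=0. Steel blade also at z=0, 4 mm thick, 60 wide, x 65 to 135 mm (front edge), with a 34 mm wide neck. 0.16 kg
- label_green (a point): centre of the 40 mm square white barcode label on top of the green scraper's blade, 100 mm ahead of the scraper's origin, facing up
- slot_green (a point): middle of the mouth, on the floor, of the rack slot with green patches on its roof and ledge front; x points into the slot, z up. Slot 68 mm wide, 10 high, 75 deep to its back wall, flared entrance. With the blade fully home the scraper's origin is at x=-60 mm, y=0, z=0 here, its handle resting on the ledge
- rack: fixed wooden rack, 276 mm wide (y), 212 deep (x -125 to +87 mm), 50 high; three flat level slots side by side, 86 mm apart (orange at +y, yellow, green), open to the robot. Origin: on the counter under the middle of the slot mouths' line; x points into the slots. Before the mouths a ledge 125 mm deep, 30 mm above the counter, level with the slots' floors; roof from x=-5 mm
- scanner: hand barcode scanner standing upright in its cradle. Origin: centre of its underside; x forward, z up. Head 90 x 46 mm, 36 mm high (x from -50 to +40 mm; a look-only black nose reaches x=56 mm); on it an upright black grip 32 (x) x 28 (y) mm centred at x=-10 mm, from z=36 to 111 mm: hold it across y at about z=85 mm from above. 0.22 kg
- scanner_beam (a point): middle of the scanner's red window, at x=47, y=0, z=10.5 mm of the scanner; this frame's x axis is the beam: forward and 45 degrees downward when the scanner is upright
- cradle: the scanner's cradle, a fixed grey open tray, 138 x 78 mm, 5 mm walls, 34 mm high. Origin: centre of its underside; x along it to the end with a green light. Inside is a blue sprung pad whose top is 24 mm up (14 mm up when fully pressed). The scanner stands loosely on it, facing the light end, its origin over the cradle's, 11 mm free on either side
- cradle_pad (a joint): how far the cradle's sprung pad is pressed down, m: 0 up (also under the scanner's weight alone), 0.010 fully down, which takes about 12 N more
- wrench_a: stainless open-end wrench, 170 mm, at the far middle. Not to be disturbed
- wrench_b: stainless open-end wrench, 200 mm, before the drill case. Not to be disturbed
- tile_offcut: white ceramic tile offcut, 90 x 70 x 8 mm, lying flat behind the rack and the scrapers. Not to be disturbed
- clamp: orange hard-plastic bar clamp, 170 mm long, at the right of the rack. Not to be disturbed
- tape_measure: yellow tape measure, 66 x 42 x 60 mm, beyond the cradle. Not to be disturbed
Things that resemble listed ones, but are neither listed nor needed, are in the scene too. Leave any purple or red look-alike of the scraper_green alone.

How it is judged (in metres and radians):
On the way, in this order (a step that is already met when the one before it is completed fails the run):
1. the scanner's beam stays on the orange label, scraper unracked, for 2 s: 60 to 140 mm away, within 13 mm (15 mm sideways) off the beam's axis, at most 60 degrees off square (x of label_orange in the frame of scanner_beam between 0.06 and 0.14 m and y of label_orange in the frame of scanner_beam between -0.015 and 0.015 m and z of label_orange in the frame of scanner_beam between -0.013 and 0.013 m and angle between the x axis of scanner_beam and the z axis of scraper_orange, either way round below 1.05 rad and angle between scraper_orange's own z axis and vertical below 0.5 rad and height (world z) of label_orange below 0.03 m), for 2 s.
2. the scanner's beam stays on the yellow label, scraper unracked, for 2 s: 60 to 140 mm away, within 13 mm (15 mm sideways) off the beam's axis, at most 60 degrees off square (x of label_yellow in the frame of scanner_beam between 0.06 and 0.14 m and y of label_yellow in the frame of scanner_beam between -0.015 and 0.015 m and z of label_yellow in the frame of scanner_beam between -0.013 and 0.013 m and angle between the x axis of scanner_beam and the z axis of scraper_yellow, either way round below 1.05 rad and angle between scraper_yellow's own z axis and vertical below 0.5 rad and height (world z) of label_yellow below 0.03 m), for 2 s.
3. the scanner's beam stays on the green label, scraper unracked, for 2 s: 60 to 140 mm away, within 13 mm (15 mm sideways) off the beam's axis, at most 60 degrees off square (x of label_green in the frame of scanner_beam between 0.06 and 0.14 m and y of label_green in the frame of scanner_beam between -0.015 and 0.015 m and z of label_green in the frame of scanner_beam between -0.013 and 0.013 m and angle between the x axis of scanner_beam and the z axis of scraper_green, either way round below 1.05 rad and angle between scraper_green's own z axis and vertical below 0.5 rad and height (world z) of label_green below 0.03 m), for 2 s.
4. after the last label, the scanner, in its cradle, presses the sprung pad fully down (at least 8.5 of 10 mm) for 0.3 s (x of scanner in the frame of cradle between -0.03 and 0.03 m and y of scanner in the frame of cradle between -0.02 and 0.02 m and x of scanner_beam in the frame of cradle above 0.02 m and value of joint cradle_pad above 0.0085 m and z of scanner in the frame of cradle below 0.0175 m), for 0.3 s.
At the end, for the whole second after the job is handed in: every scraper present lies level, handle up and at rest in the slot of its colour, within 10 mm of fully home, 9 mm sideways and 0.15 rad; the scanner stands upright and at rest on its cradle's pad, facing the light end, the pad sprung back to within 4 mm (x of scraper_orange in the frame of slot_orange between -0.07 and -0.05 m and y of scraper_orange in the frame of slot_orange between -0.009 and 0.009 m and z of scraper_orange in the frame of slot_orange between -0.01 and 0.01 m and angle between the x axis of scraper_orange and the x axis of slot_orange, either way round below 0.15 rad and angle between each of scraper_orange, scraper_yellow, scraper_green's own z axis and vertical below 0.15 rad and linear speed of each of scraper_orange, scraper_yellow, scraper_green, scanner below 0.02 m/s and x of scraper_yellow in the frame of slot_yellow between -0.07 and -0.05 m and y of scraper_yellow in the frame of slot_yellow between -0.009 and 0.009 m and z of scraper_yellow in the frame of slot_yellow between -0.01 and 0.01 m and angle between the x axis of scraper_yellow and the x axis of slot_yellow, either way round below 0.15 rad and x of scraper_green in the frame of slot_green between -0.07 and -0.05 m and y of scraper_green in the frame of slot_green between -0.009 and 0.009 m and z of scraper_green in the frame of slot_green between -0.01 and 0.01 m and angle between the x axis of scraper_green and the x axis of slot_green, either way round below 0.15 rad and x of scanner in the frame of cradle between -0.03 and 0.03 m and y of scanner in the frame of cradle between -0.02 and 0.02 m and x of scanner_beam in the frame of cradle above 0.02 m and value of joint cradle_pad below 0.004 m and z of scanner in the frame of cradle below 0.03 m and angle between scanner's own z axis and vertical below 0.1 rad); the robot touches nothing.
It fails at once if a bystander is moved more than 40 mm (distance of any of wrench_a, wrench_b, tile_offcut, clamp, tape_measure from where it was at the start of the episode above 0.04 m).
Of scraper_orange, scraper_yellow, scraper_green only 2 to 3 are there at a start; the rules pass over those that are not, and their reading is None.
At some moment in a run one of scraper_orange, scraper_yellow, scraper_green may be knocked a few centimetres aside while the robot is not near it.
It also fails if it takes over 210 s, if anything falls off the work surface, if the arm or the gripper's body presses on something with over 40 N, if the wrist force passes 120 N, or if a joint passes its speed limit or range.

## Working session

There is one attempt and no reset: what is moved stays moved. The work goes in short steps, Python scripts to look and compute and a tool call to move; the robot and the scene stay as the last step left them, time stands still between calls to the robot, and variables do not carry over. Pictures are saved under pics/ and viewed, at most 14 in all, crops included, and the job is handed in when it is done.

Besides the shell and the picture viewer there is one more tool, called as a command line: name --pt "numbers of a row" for each row, then --argument value for the rest. send_rows: Moves the arm, as the interface text tells. Shifts and turns lie within -1 to 1; 1 stands for 250 mm of shift or 90 degrees of turn. Its arguments: {"type":"object","properties":{"moves":{"type":"array"},"grip":{"type":"number"}},"required":["moves"]}

```bash
ls; mkdir -p pics; cat > h.py <<'E'
import numpy as np, cv2
from rig import readout, viewer, ticket
def cap(n,name=None):
    st=readout.read_state(); p,d=viewer.capture(n)
    if name: cv2.imwrite(f'pics/{name}.png',p[:,:,::-1])
    return p,d,st
def cam(n,st=None):
    c=viewer.camera_info(n); K=np.array([[c['fx'],0,c['cx']],[0,c['fy'],c['cy']],[0,0,1]]); D=np.array(c['distortion'],float)
    if n=='wrist':
        T=np.array(c['tool_from_camera']); Rt=np.array(st['tcp_rot']); 
        Rwc=Rt@T[:3,:3]; o=Rt@T[:3,3]+np.array(st['position'])
    else:
        R=np.array(c['R']); Rwc=R.T; o=-R.T@np.array(c['t'])
    return K,D,Rwc,o
def onplane(n,px,z,st=None):
    K,D,R,o=cam(n,st); px=np.asarray(px,float).reshape(-1,1,2)
    u=cv2.undistortPoints(px,K,D)[:,0]; r=np.c_[u,np.ones(len(u))]@R.T
    return o+r*((z-o[2])/r[:,2])[:,None]
def cloud(n,d,st=None):
    K,D,R,o=cam(n,st); v,u=np.mgrid[:480,:640]
    un=cv2.undistortPoints(np.stack([u,v],-1).reshape(-1,1,2).astype(float),K,D)[:,0]
    return ((np.c_[un,np.ones(len(un))]*d.reshape(-1,1))@R.T+o).reshape(480,640,3)
def mv(target,Rt=None):
    "row numbers to reach target pos (and rotation) from current pose"
    st=readout.read_state(); R=np.array(st['tcp_rot'])
    s=R.T@(np.array(target)-st['position'])/0.25
    w=np.zeros(3) if Rt is None else cv2.Rodrigues(R.T@np.array(Rt))[0].ravel()/(np.pi/2)
    return np.round(np.r_[s,w],4)
E
python3 - <<'E'
from h import *
cap('scene','s0');cap('top','t0')
for n in('scene','top'):print(cam(n))
print(viewer.camera_info('wrist')); print(readout.read_state())
E
```

```text
pics
(array([[437.59447888,   0.        , 321.64442358],
       [  0.        , 437.59447888, 247.04904929],
       [  0.        ,   0.        ,   1.        ]]), array([-0.01890746,  0.        ,  0.        ,  0.        ,  0.        ]), array([[-0.18980844,  0.78818854, -0.58543282],
       [ 0.98167479,  0.14205714, -0.12702115],
       [-0.0169517 , -0.59881432, -0.80070846]]), array([1.26580367, 0.21252758, 1.06873835]))
(array([[464.07370397,   0.        , 330.364982  ],
       [  0.        , 464.07370397, 235.79598588],
       [  0.        ,   0.        ,   1.        ]]), array([-0.07469012,  0.        ,  0.        ,  0.        ,  0.        ]), array([[ 0.09906955, -0.96910106,  0.22589459],
       [-0.99506411, -0.09778495,  0.01689749],
       [ 0.00571372, -0.22645363, -0.97400519]]), array([0.20205739, 0.0367949 , 1.43495749]))
{'fx': 387.59456697522006, 'fy': 387.59456697522006, 'cx': 314.5772779959719, 'cy': 231.08844019216065, 'distortion': array([0.01085642, 0.        , 0.        , 0.        , 0.        ]), 'tool_from_camera': array([[-6.45469094e-04, -9.58701613e-01, -2.8
[... 393 characters left out ...]
9529897e-03,
        6.76904012e+01, -1.02270226e+01]), 'qvel': array([ 0.01539854, -0.01875178, -0.06139627,  0.01785078, -0.04135319,
        0.1068342 ]), 'tau': array([-7.19170730e-04, -4.40984309e+01, -1.77150947e+01,  6.35460787e-02,
        5.34066057e-02, -4.93628238e-05]), 'position': array([ 0.27605216, -0.55998292,  0.22167108]), 'tcp_rot': array([[ 8.97021743e-01,  4.41986008e-01, -6.01929275e-04],
       [ 4.41986321e-01, -8.97019815e-01,  1.88242169e-03],
       [ 2.92061558e-04, -1.95461769e-03, -9.99998047e-01]]), 'force': array([-0.29895092, -0.14535544,  0.0759128 ]), 'moment': array([ 0.04142422, -0.02521851,  0.00102341]), 'grasp_force': 0.0, 'opening': 0.999264930399074}
```

View pics/t0.png

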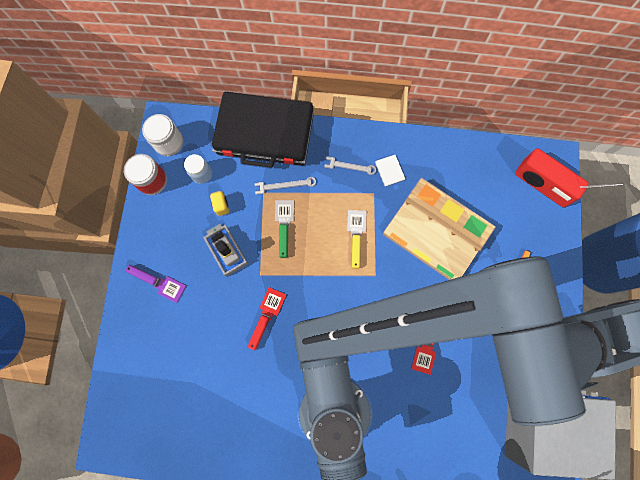

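View pics/s0.png

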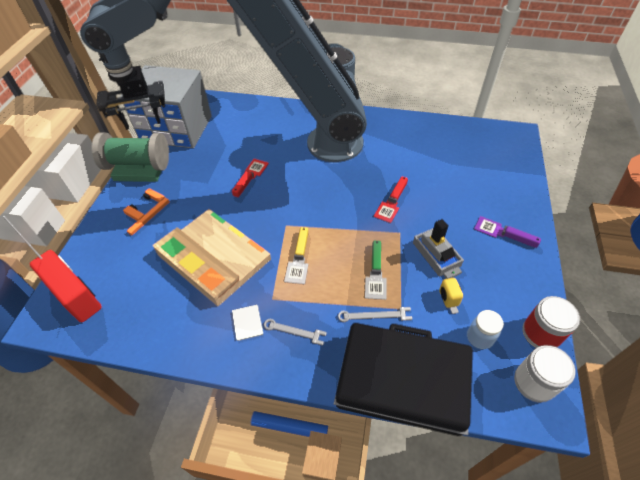

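The top view shows a yellow scraper (label 357,222; handle 356,250) and a green one (label 285,211; handle 283,245) on a brown board. The rack is around (440,228) and the scanner in its cradle around (224,248). I see no orange scraper: the only orange object apart from the rack patches is the clamp, at (150,210) in the scene view. The look-alikes are red at (265,318) and (424,358), and purple at (158,282). Next I measure coarsely.

```bash
cat >> h.py <<'E'
HUE={'yellow':(22,33),'green':(50,85),'orange':(8,18)}
def blobs(p,lo,hi,smin=110,vmin=60,amin=25):
    h=cv2.cvtColor(p,cv2.COLOR_RGB2HSV); m=cv2.inRange(h,(lo,smin,vmin),(hi,255,255))
    n,l,s,c=cv2.connectedComponentsWithStats(m)
    return [(c[i],s[i],l==i) for i in range(1,n) if s[i][4]>=amin]
E
python3 - <<'E'
from h import *
for n in('top','scene'):
    p,d,_=cap(n); C=cloud(n,d)
    for k,(a,b) in HUE.items():
        for c,s,m in blobs(p,a,b,smin=140,amin=30):
            P=C[m&(d>0)]
            if len(P) and -.8<P[:,1].mean()<.8 and P[:,0].mean()<1 and P[:,2].mean()<.2: print(n,k,c.round(),s[4],np.median(P,0).round(3))
p,d,_=cap('top');C=cloud('top',d)
for nm,u,v in [('board',320,235),('table',400,180),('ledge',430,240),('roof',455,212),('cradlebl',0,0),('greenlab',285,208),('yellab',357,218),('case',260,120),('drawer cabinet',560,430),('tape',220,203)]:
    print(nm,C[v-1:v+2,u-1:u+2].reshape(-1,3).mean(0).round(3))
x0,y0,x1,y1=180,180,300,300
a=p[170:300,190:310]; b=p[165:295,375:505]
cv2.imwrite('pics/c0.png',np.hstack([cv2.resize(a,(400,433)),cv2.resize(b,(400,400)).copy()] if 0 else [cv2.resize(a,(400,400),interpolation=2),cv2.resize(b,(400,400),interpolation=2)])[:,:,::-1])
E
```

```text
top yellow [219. 203.] 275 [0.591 0.417 0.057]
top yellow [452. 210.] 293 [ 0.642 -0.308  0.052]
top yellow [355. 251.] 248 [ 0.49  -0.02   0.027]
top yellow [422. 255.] 70 [ 0.495 -0.226  0.031]
top green [475. 226.] 256 [ 0.599 -0.382  0.052]
top green [283. 240.] 203 [0.5   0.207 0.027]
top green [445. 271.] 58 [ 0.452 -0.3    0.031]
top orange [429. 195.] 292 [ 0.684 -0.233  0.051]
top orange [398. 239.] 73 [ 0.538 -0.15   0.032]
top orange [526. 254.] 40 [ 0.534 -0.557  0.016]
scene yellow [236. 231.] 36 [ 0.494 -0.222  0.03 ]
scene yellow [302. 241.] 230 [ 0.491 -0.017  0.026]
scene yellow [438. 240.] 46 [0.459 0.381 0.074]
scene yellow [191. 262.] 296 [ 0.64  -0.306  0.05 ]
scene yellow [452. 292.] 405 [0.613 0.423 0.057]
scene green [173. 247.] 180 [ 0.597 -0.381  0.05 ]
scene green [378. 263.] 33 [0.533 0.218 0.026]
scene orange [145. 211.] 583 [ 0.461 -0.545  0.016]
scene orange [255. 246.] 56 [ 0.536 -0.147  0.03 ]
scene orange [211. 279.] 339 [ 0.683 -0.23   0.05 ]
board [0.534 0.095 0.001]
table [ 0.683 -0.126  0.162]
ledge [ 0.545 -0.249  0.032]
roof [ 0.638 -0.319  0.05 ]
cradlebl [nan nan nan]
greenlab [0.611 0.216 0.003]
yellab [ 0.6   -0.017  0.005]
case [0.87  0.321 0.084]
drawer cabinet [ 0.037 -0.581  0.2  ]
tape [0.591 0.412 0.058]<stdin>:10: RuntimeWarning: Mean of empty slice.
  ret = um.true_divide(
```

View pics/c0.png

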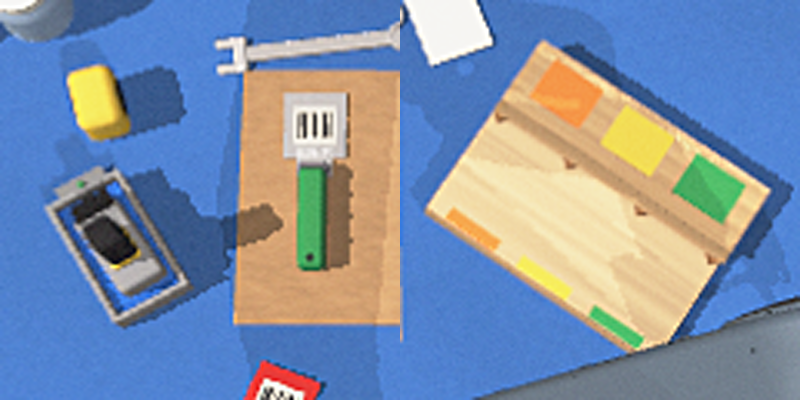

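The enlarged crop confirms the picks. The green scraper lies at crop (315,190), and the rack has orange, yellow and green patches running left to right along its roof. The scanner's nose faces the cradle's light end at crop (82,183). The rack yaw comes out near -30°. Now I fit the cradle and move over it.

```bash
python3 - <<'E'
from h import *
p,d,_=cap('top');C=cloud('top',d)
h=cv2.cvtColor(p,cv2.COLOR_RGB2HSV)
R=(C[...,0]>.38)&(C[...,0]<.62)&(C[...,1]>.28)&(C[...,1]<.48)
wall=R&(h[...,1]<60)&(C[...,2]>.026)&(C[...,2]<.040)
r=cv2.minAreaRect(C[wall][:,:2].astype(np.float32)*1000);print('cradle',r,wall.sum())
g=R&(C[...,2]>.115)&(C[...,2]<.15);r=cv2.minAreaRect(C[g][:,:2].astype(np.float32)*1000);print('grip',r,C[g].mean(0),C[g][:,2].max())
t=cv2.inRange(h,(45,100,60),(85,255,255))>0
print('light',C[t&R].mean(0))
E
```

```text
cradle ((471.41265869140625, 397.76373291015625), (187.65011596679688, 78.19059753417969), 37.26215744018555) 244
grip ((444.24822998046875, 373.4583740234375), (32.079532623291016, 28.620800018310547), 37.769649505615234) [0.4432964  0.37167027 0.13184572] 0.14029390033868627
light [0.51339536 0.42777216 0.02133461]
```

send_rows --pt "0.2 0 -0.3 0 0 0" --pt "0.2 0.2 -0.48 0 0 0"

```text
time_s: 0.5
position: [0.3231, -0.5624, 0.3042]
tcp_rot: [[0.897, 0.442, -0.002], [0.442, -0.897, 0.009], [0.002, -0.009, -1.0]]
force: [0.8, -1.1, 0.0]
opening: 0.996
grasp_force: 0.0
```

send_rows --pt "0.16 -0.1 0 0 0 0" --pt "0.32 -0.2 0 0 0 0" --pt "0.48 -0.3 0 0 0 0" --pt "0.64 -0.4 0 0 0 0" --pt "0.8 -0.5 0 0 0 0" --pt "0.96 -0.62 0 0 0 0" --pt "0.96 -0.62 0 0 0 0" --pt "0.96 -0.62 0 0 0 0"

```text
time_s: 1.3
position: [0.4704, -0.3206, 0.3053]
tcp_rot: [[0.896, 0.445, -0.0], [0.445, -0.896, -0.001], [-0.001, 0.001, -1.0]]
force: [-0.6, -0.8, 0.4]
opening: 0.999
grasp_force: 0.0
```

send_rows --pt "0.12 -0.15 0 0 0 0.0" --pt "0.24 -0.3 0 0 0 0.0" --pt "0.36 -0.45 0 0 0 0.0" --pt "0.48 -0.6 0 0 0 0.0" --pt "0.6 -0.75 0 0 0 0.0" --pt "0.72 -0.9 0 0 0 0.0" --pt "0.72 -0.9 0 0 0 0.0" --pt "0.72 -0.9 0 0 0 0.0"

```text
time_s: 2.1
position: [0.5323, -0.0409, 0.3051]
tcp_rot: [[0.897, 0.443, 0.0], [0.443, -0.897, -0.001], [-0.0, 0.001, -1.0]]
force: [-0.4, 0.6, 0.2]
opening: 0.997
grasp_force: 0.0
```

```bash
python3 - <<'E'
from h import *
print(readout.read_state()['position'])
c,s=np.cos(np.radians(37.5)),np.sin(np.radians(37.5))
print(mv([.475,.40,.30],[[c,s,0],[s,-c,0],[0,0,-1]]))
E
```

```text
[ 0.53225936 -0.04094317  0.30513744]
[ 5.753e-01 -1.683e+00  1.840e-02  7.000e-04  3.000e-04 -1.248e-01]
```

```bash
python3 - <<'E'
from h import *
cap('wrist','w_y0')
E
```

send_rows --pt "0.05 -0.14 0 0 0 -0.02" --pt "0.1 -0.28 0 0 0 -0.04" --pt "0.15 -0.42 0 0 0 -0.06" --pt "0.2 -0.56 0 0 0 -0.08" --pt "0.25 -0.7 0 0 0 -0.1" --pt "0.3 -0.84 0 0 0 -0.1248" --pt "0.3 -0.84 0 0 0 -0.1248" --pt "0.3 -0.84 0 0 0 -0.1248"

```text
time_s: 2.95
position: [0.5071, 0.1798, 0.305]
tcp_rot: [[0.795, 0.607, 0.0], [0.607, -0.795, -0.001], [-0.0, 0.001, -1.0]]
force: [-0.7, -0.4, -0.5]
opening: 0.999
grasp_force: 0.0
```

```bash
python3 - <<'E'
from h import *
print(readout.read_state()['position'])
c,s=np.cos(np.radians(37.5)),np.sin(np.radians(37.5))
print(mv([.475,.40,.30],[[c,s,0],[s,-c,0],[0,0,-1]]))
E
```

```text
[0.50711    0.17976022 0.30504414]
[ 4.327e-01 -7.781e-01  1.920e-02  6.000e-04  3.000e-04 -1.400e-03]
```

View pics/w_y0.png

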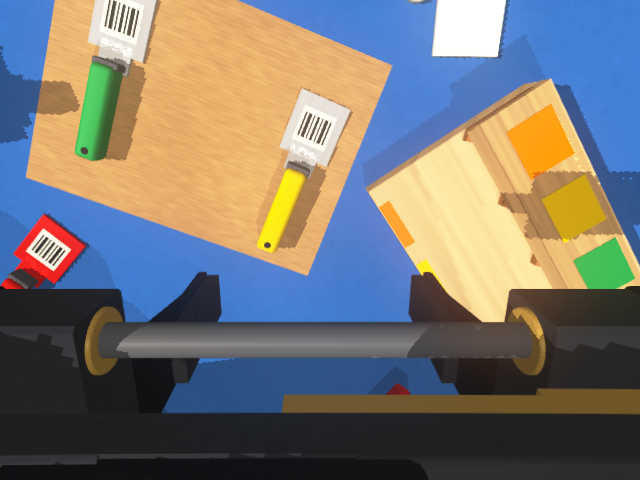

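The wrist view shows the yellow scraper (label 318,127; handle 282,208), the green one (label 122,18; handle 99,110) and the rack patches at right. I continue to the scanner.

send_rows --pt "0.07 -0.13 0 0 0 0" --pt "0.14 -0.26 0 0 0 0" --pt "0.21 -0.39 0 0 0 0" --pt "0.28 -0.52 0 0 0 0" --pt "0.35 -0.65 0 0 0 0" --pt "0.43 -0.78 0.02 0 0 0" --pt "0.43 -0.78 0.02 0 0 0" --pt "0.43 -0.78 0.02 0 0 0"

```text
time_s: 3.75
position: [0.4744, 0.3998, 0.2996]
tcp_rot: [[0.795, 0.607, -0.0], [0.607, -0.795, -0.002], [-0.001, 0.001, -1.0]]
force: [-0.1, -0.6, -0.0]
opening: 1.0
grasp_force: 0.0
```

```bash
python3 - <<'E'
from h import *
p,d,st=cap('wrist','w_s0'); C=cloud('wrist',d,st); print(st['position'])
h=cv2.cvtColor(p,cv2.COLOR_RGB2HSV)
R=(np.hypot(C[...,0]-.452,C[...,1]-.379)<.14)&(d>.2)
wall=R&(h[...,1]<60)&(C[...,2]>.028)&(C[...,2]<.038)
print('wall',cv2.minAreaRect(C[wall][:,:2].astype(np.float32)*1000),wall.sum())
for lo,hi in((.118,.15),(.13,.15),):
    g=R&(C[...,2]>lo)&(C[...,2]<hi); r=cv2.minAreaRect(C[g][:,:2].astype(np.float32)*1000);print('grip',r,C[g].mean(0),np.percentile(C[g][:,2],95),g.sum())
E
```

```text
[0.47435812 0.39979131 0.2995551 ]
wall ((475.7746887207031, 406.08953857421875), (203.6497039794922, 77.8509521484375), 37.101016998291016) 1575
grip ((441.7851257324219, 375.71112060546875), (32.278411865234375, 27.93950080871582), 39.919254302978516) [0.44393024 0.3774116  0.13224961] 0.1348066404972019 1091
grip ((441.6962890625, 375.87799072265625), (31.686643600463867, 27.158601760864258), 39.33856201171875) [0.44268851 0.37642502 0.13335537] 0.13485161071739782 939
```

View pics/w_s0.png

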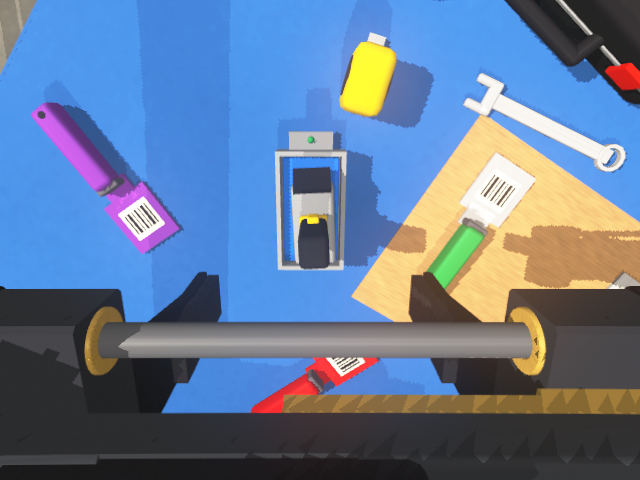

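```bash
python3 - <<'E'
from h import *
p,d,st=cap('wrist'); C=cloud('wrist',d,st); h=cv2.cvtColor(p,cv2.COLOR_RGB2HSV)
R=(np.hypot(C[...,0]-.452,C[...,1]-.379)<.14)&(d>.2)
wall=R&(h[...,1]<60)&(C[...,2]>.028)&(C[...,2]<.038)
for yaw in (36.5,37.2,38,39):
    a=np.radians(yaw); ex=np.array([np.cos(a),np.sin(a)]); ey=np.array([-ex[1],ex[0]])
    q=(C[wall][:,:2]-[.452,.379]); u,v=q@ex,q@ey
    L=(v>.0)&(abs(v)<.05)&(abs(abs(v-.0)-.037)<.008); 
    s=(abs(v)<.05)&(abs(v)>.03)
    uu=np.percentile(u[s],[0.5,99.5]);vv=np.percentile(v[s],[1,99]); c=[.452,.379]+ex*uu.mean()+ey*vv.mean()
    i=s&(v>0);j=s&(v<0)
    print(yaw,uu,vv,c,np.polyfit(u[i],v[i],1)[0],np.polyfit(u[j],v[j],1)[0])
a=np.radians(38.5);c,s=np.cos(a),np.sin(a)
for z in(.15,.09):print(mv([.4417,.3758,z],[[c,s,0],[s,-c,0],[0,0,-1]]))
E
```

```text
36.5 [-0.06657849  0.07058343] [-0.0318513   0.04627657] [0.44931946 0.38598904] 0.006840737121337824 0.005337324076036155
37.2 [-0.06613162  0.07105098] [-0.03153907  0.04605003] [0.44957255 0.38626633] -0.002439359967747093 -0.00033106136946858236
38 [-0.06561897  0.07159194] [-0.03208324  0.0463897 ] [0.44994941 0.38647549] -0.011945357850625586 -0.008255290129225068
39 [-0.06502087  0.07231357] [-0.03304612  0.04727552] [0.45035632 0.38682388] -0.020928305288658505 -0.01863556305548122
[-1.603e-01 -5.200e-03  6.002e-01  5.000e-04  5.000e-04 -1.350e-02]
[-1.601e-01 -5.400e-03  8.402e-01  5.000e-04  5.000e-04 -1.350e-02]
```

Cradle centre measures (0.4496, 0.3863) with yaw 37.1°, and the wall length of 137 mm matches the 138 mm given. The grip top at 0.135 is also as expected. I descend on the grip.

send_rows --pt "-0.08 0 0.1 0 0 -0.01" --pt "-0.16 -0.005 0.2 0 0 -0.0135" --pt "-0.16 -0.005 0.36 0 0 -0.0135" --pt "-0.16 -0.005 0.5 0 0 -0.0135" --pt "-0.16 -0.005 0.6 0 0 -0.0135" --pt "-0.16 -0.005 0.7 0 0 -0.0135" --pt "-0.16 -0.005 0.8 0 0 -0.0135" --pt "-0.16 -0.005 0.84 0 0 -0.0135" --pt "-0.16 -0.005 0.84 0 0 -0.0135" --pt "-0.16 -0.005 0.84 0 0 -0.0135"

```text
time_s: 4.85
position: [0.4417, 0.3779, 0.0911]
tcp_rot: [[0.781, 0.624, 0.001], [0.624, -0.781, 0.001], [0.002, 0.0, -1.0]]
force: [0.2, 0.2, 0.6]
opening: 1.001
grasp_force: 0.0
```

send_rows --grip 0 --pt "0 0 0 0 0 0" --pt "0 0 0 0 0 0" --pt "0 0 0 0 0 0" --pt "0 0 0 0 0 0" --pt "0 0 0 0 0 0" --pt "0 0 0 0 0 0" --pt "0 0 0 0 0 0" --pt "0 0 0 0 0 0"

```text
time_s: 5.65
position: [0.4407, 0.3781, 0.0901]
tcp_rot: [[0.781, 0.625, 0.0], [0.625, -0.781, -0.0], [-0.0, 0.0, -1.0]]
force: [1.1, -0.9, 0.5]
opening: 0.358
grasp_force: 0.6
```

send_rows --pt "0 0 0 0 0 0" --pt "0 0 0 0 0 0" --pt "0 0 0 0 0 0" --pt "0 0 0 0 0 0" --pt "0 0 0 0 0 0" --pt "0 0 0 0 0 0"

```text
time_s: 6.25
position: [0.4406, 0.3782, 0.0901]
tcp_rot: [[0.781, 0.625, -0.0], [0.625, -0.781, -0.0], [-0.0, -0.0, -1.0]]
force: [0.6, -0.9, -1.5]
opening: 0.321
grasp_force: 30.0
```

send_rows --pt "0 0 -0.08 0 0 0" --pt "0 0 -0.16 0 0 0" --pt "0 0 -0.24 0 0 0" --pt "0 0 -0.32 0 0 0" --pt "0 0 -0.4 0 0 0" --pt "0 0 -0.4 0 0 0"

```text
time_s: 6.85
position: [0.4418, 0.3793, 0.1926]
tcp_rot: [[0.781, 0.625, 0.005], [0.625, -0.781, 0.003], [0.006, 0.0, -1.0]]
force: [0.6, -0.6, -2.7]
opening: 0.32
grasp_force: 30.0
```

```bash
python3 - <<'E'
from h import *
p,d,st=cap('wrist','w_s1'); C=cloud('wrist',d,st)
R=np.array(st['tcp_rot']);Q=(C-st['position'])@R   # tool coords
p2=p.copy(); cv2.imwrite('pics/w_s1.png',p2[:,:,::-1])
# head & nose points in tool coords: z (down) beyond TCP +.0..+.08
m=(Q[...,2]>.0)&(Q[...,2]<.08)&(abs(Q[...,1])<.04)&(abs(Q[...,0])<.1)&(d>0)
print(m.sum(),Q[m].min(0),Q[m].max(0))
h=cv2.cvtColor(p,cv2.COLOR_RGB2HSV)
top=m&(abs(Q[...,2]-.03)<.004)
print('headtop',top.sum(),np.median(Q[top],0),cv2.minAreaRect(Q[top][:,:2].astype(np.float32)*1000))
E
```

```text
10666 [-5.76863883e-03 -2.28115575e-02  6.72014348e-06] [0.06515453 0.02329352 0.04662804]
headtop 6849 [ 3.26075076e-02 -1.63328321e-05  3.08229852e-02] ((25.504047393798828, 0.18744659423828125), (44.812461853027344, 59.239627838134766), 89.92282104492188)
```

View pics/w_s1.png

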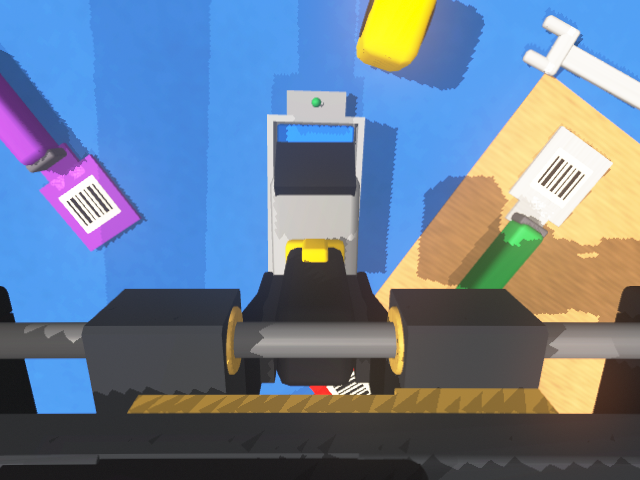

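The scanner is held square: the silver head is at (315,215) and the nose at (315,165). In the tool frame its origin is about +9.5 mm in x and 66.8 mm below the TCP, so the beam point 100 mm ahead sits at tool (0.127, 0, 0.127). I carry it to the yellow label.

send_rows --pt "-0.05 0.08 0 0 0 0" --pt "-0.15 0.24 0 0 0 0" --pt "-0.25 0.4 0 0 0 0" --pt "-0.35 0.56 0 0 0 0" --pt "-0.45 0.72 0 0 0 0" --pt "-0.5 0.8 0 0 0 0" --pt "-0.5 0.8 0 0 0 0"

```text
time_s: 7.6
position: [0.4674, 0.141, 0.1887]
tcp_rot: [[0.784, 0.621, -0.003], [0.621, -0.784, -0.001], [-0.003, -0.001, -1.0]]
force: [0.4, 0.5, -2.7]
opening: 0.32
grasp_force: 30.0
```

send_rows --pt "-0.05 0.08 0 0 0 0" --pt "-0.15 0.24 0 0 0 0" --pt "-0.25 0.4 0 0 0 0" --pt "-0.35 0.56 0 0 0 0" --pt "-0.45 0.72 0 0 0 0" --pt "-0.5 0.82 0 0 0 0" --pt "-0.5 0.82 0 0 0 0" --pt "-0.5 0.82 0 0 0 0"

```text
time_s: 8.4
position: [0.4979, -0.0935, 0.189]
tcp_rot: [[0.781, 0.624, -0.002], [0.624, -0.781, 0.002], [-0.001, -0.003, -1.0]]
force: [-0.2, 0.1, -3.9]
opening: 0.32
grasp_force: 30.0
```

```bash
cat >> h.py <<'E'
def label(n,p,d,st,guess,r=.06):
    "white square label near guess: centre on z=.005 plane"
    C=cloud(n,d,st); h=cv2.cvtColor(p,cv2.COLOR_RGB2HSV)
    near=(np.hypot(C[...,0]-guess[0],C[...,1]-guess[1])<r)&(d>0)&(C[...,2]<.015)
    w=(near&(h[...,1]<70)).astype(np.uint8)   # blade+label (grey/white)
    w=cv2.morphologyEx(w,cv2.MORPH_CLOSE,np.ones((5,5)))
    bw=(near&(h[...,1]<25)&(h[...,2]>225)).astype(np.uint8)
    bw=cv2.morphologyEx(bw,cv2.MORPH_CLOSE,np.ones((9,9)))
    out=[]
    for m in (w,bw):
        k,l,s,c=cv2.connectedComponentsWithStats(m)
        if k<2: out.append(None);continue
        i=1+np.argmax(s[1:,4]); ct=cv2.findContours((l==i).astype(np.uint8),0,2)[0][0].reshape(-1,2)
        P=onplane(n,ct,.005,st); out.append(cv2.minAreaRect((P[:,:2]*1000).astype(np.float32)))
    return out
E
python3 - <<'E'
from h import *
for n in('wrist','top','scene'):
    p,d,st=cap(n,'y1_'+n)
    for g in((.6,-.017),(.611,.216)):
        for o in label(n,p,d,st,g): print(n,g,o)
print(st['position'],st['tcp_rot'])
E
```

```text
wrist (0.6, -0.017) ((583.08447265625, -12.947120666503906), (84.66192626953125, 60.05389404296875), 3.3453917503356934)
wrist (0.6, -0.017) ((588.5385131835938, -12.544706344604492), (75.43678283691406, 58.670772552490234), 3.214916229248047)
wrist (0.611, 0.216) None
wrist (0.611, 0.216) None
top (0.6, -0.017) ((585.673095703125, -17.121257781982422), (82.7890625, 60.96269607543945), 5.212218761444092)
top (0.6, -0.017) ((584.37890625, -14.449115753173828), (82.85276794433594, 55.03349304199219), 0.6005153059959412)
top (0.611, 0.216) ((603.4390869140625, 218.1126251220703), (67.79476928710938, 58.06649398803711), 6.767512798309326)
top (0.611, 0.216) ((603.4113159179688, 218.09326171875), (67.73506164550781, 58.03458786010742), 6.767512798309326)
scene (0.6, -0.017) ((583.533447265625, -12.64501953125), (89.8288803100586, 61.99482345581055), 3.4303982257843018)
scene (0.6, -0.017) ((583.997802734375, -9.686750411987305), (47.05994415283203, 55.42329788208008), 87.93086242675781)
scene (0.611, 0.216) ((593.178466796875, 219.96949768066406), (89.18315124511719, 60.16740798950195), 6.215774059295654)
scene (0.611, 0.216) ((599.6038818359375, 222.27915954589844), (64.08612060546875, 53.455810546875), 3.7151718139648438)
[ 0.49752933 -0.09238667  0.18928408] [[ 7.79896249e-01  6.25903766e-01 -2.51340106e-03]
 [ 6.25908195e-01 -7.79894832e-01  1.72689120e-03]
 [-8.79320795e-04 -2.91995429e-03 -9.99995350e-01]]
```

View pics/y1_wrist.png

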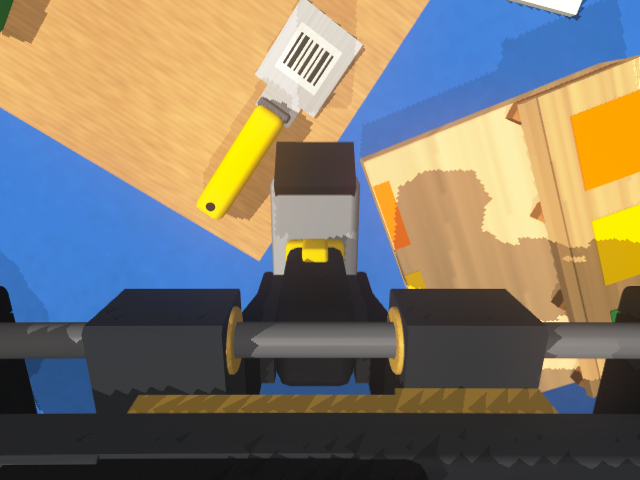

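The yellow label centre is at about (309,57), with the rack at right and the scanner clear of both. I cast that ray and work out the move.

```bash
python3 - <<'E'
from h import *
st=readout.read_state(); L=onplane('wrist',[[309,57],[300,24],[342,48],[317,90],[275,64]],.005,st); print(L)
R=np.array(st['tcp_rot']); l=np.array([.590,-.0125,.005])
for x in (L[0],l):
    t=x-np.array([.78,.626,0])*.127+[0,0,.127]; print(t,mv(t))
E
```

```text
[[ 0.59153731 -0.01105498  0.005     ]
 [ 0.60596947  0.00962975  0.005     ]
 [ 0.61358368 -0.02782809  0.005     ]
 [ 0.5758847  -0.03207382  0.005     ]
 [ 0.569887    0.0074769   0.005     ]]
[ 0.49247731 -0.09055698  0.132     ] [-0.0117 -0.0182  0.2302  0.      0.      0.    ]
[ 0.49094  -0.092002  0.132   ] [-0.0201 -0.0175  0.2302  0.      0.      0.    ]
```

send_rows --pt "-0.005 -0.01 0.08 0 0 0" --pt "-0.015 -0.018 0.16 0 0 0" --pt "-0.015 -0.018 0.23 0 0 0" --pt "-0.015 -0.018 0.23 0 0 0" --pt "-0.015 -0.018 0.23 0 0 0" --pt "-0.015 -0.018 0.23 0 0 0"

```text
time_s: 9.15
position: [0.4936, -0.0928, 0.1335]
tcp_rot: [[0.78, 0.626, 0.002], [0.626, -0.78, -0.001], [0.001, 0.002, -1.0]]
force: [-0.1, -0.0, -2.5]
opening: 0.319
grasp_force: 30.0
```

```bash
python3 - <<'E'
from h import *
p,d,st=cap('wrist','y2'); print(st['position'])
R=np.array(st['tcp_rot']);C=cloud('wrist',d,st);Q=(C-st['position'])@R
for n in('wrist',):
    for o in label(n,p,d,st,(.591,-.012),.055): print(o)
h=cv2.cvtColor(p,cv2.COLOR_RGB2HSV); 
m=(abs(Q[...,0]-.127)<.035)&(abs(Q[...,1])<.035)&(h[...,1]<30)&(h[...,2]<90)  # dark bars
m=cv2.morphologyEx(m.astype(np.uint8),cv2.MORPH_CLOSE,np.ones((9,9)))>0
P=Q[m&(d>0)]; print('bars',m.sum(),P.mean(0),cv2.minAreaRect((P[:,:2]*1000).astype(np.float32)))
n=(Q[...,2]>.02)&(Q[...,2]<.05)&(abs(Q[...,1])<.03)&(Q[...,0]>0)&(Q[...,0]<.09);print('nose',Q[n][:,0].max())
cv2.imwrite('pics/y2c.png',cv2.resize(p[0:220,200:440],None,fx=2,fy=2)[:,:,::-1])
E
```

```text
[ 0.49359655 -0.09276073  0.13354338]
((581.448974609375, -12.94577407836914), (87.48365783691406, 60.255165100097656), 3.3843138217926025)
((583.6846923828125, -7.946712493896484), (58.85931396484375, 50.29868698120117), 3.8011603355407715)
bars 0 [nan nan nan] ((0.0, 0.0), (0.0, 0.0), 0.0)
nose 0.06522707616469321<stdin>:9: RuntimeWarning: Mean of empty slice.
  ret = um.true_divide(
```

View pics/y2c.png

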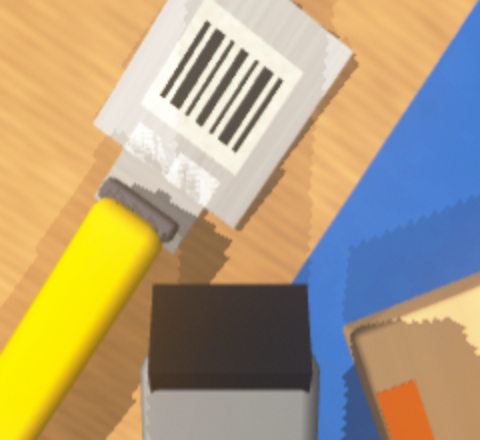

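The label centre is at crop (222,85), which is pixel (311,42.5), straight ahead of the nose.

```bash
python3 - <<'E'
from h import *
st=readout.read_state(); R=np.array(st['tcp_rot']); L=onplane('wrist',[[311,42.5]],.005,st)[0]; t=R.T@(L-st['position'])
print(L,t,'beam x',((t[0]-.0565)+(t[2]-.0563))/2**.5,'z',((t[0]-.0565)-(t[2]-.0563))/2**.5)
E
```

```text
[ 0.59075495 -0.01273808  0.005     ] [ 0.12578148 -0.00207855  0.12878131] beam x 0.10024143049274475 z -0.002262614877807756
```

send_rows --pt "-0.01 0 0 0 0 0" --pt "-0.01 0 0 0 0 0" --pt "-0.01 0 0 0 0 0" --pt "-0.01 0 0 0 0 0" --pt "-0.01 0 0 0 0 0" --pt "-0.01 0 0 0 0 0" --pt "-0.01 0 0 0 0 0" --pt "-0.01 0 0 0 0 0" --pt "-0.01 0 0 0 0 0" --pt "-0.01 0 0 0 0 0" --pt "-0.01 0 0 0 0 0" --pt "-0.01 0 0 0 0 0"

```text
time_s: 10.4
position: [0.4909, -0.0946, 0.1326]
tcp_rot: [[0.781, 0.625, 0.0], [0.625, -0.781, 0.0], [0.0, 0.0, -1.0]]
force: [-0.2, -0.0, -2.0]
opening: 0.318
grasp_force: 30.0
```

send_rows --pt "0 0 0 0 0 0" --pt "0 0 0 0 0 0" --pt "0 0 0 0 0 0" --pt "0 0 0 0 0 0" --pt "0 0 0 0 0 0" --pt "0 0 0 0 0 0" --pt "0 0 0 0 0 0" --pt "0 0 0 0 0 0" --pt "0 0 0 0 0 0" --pt "0 0 0 0 0 0" --pt "0 0 0 0 0 0" --pt "0 0 0 0 0 0"

```text
time_s: 11.6
position: [0.4908, -0.0946, 0.1327]
tcp_rot: [[0.781, 0.625, -0.0], [0.625, -0.781, 0.0], [0.0, -0.0, -1.0]]
force: [-0.3, 0.1, -2.5]
opening: 0.319
grasp_force: 30.0
```

send_rows --pt "0 0 0 0 0 0" --pt "0 0 0 0 0 0" --pt "0 0 0 0 0 0" --pt "0 0 0 0 0 0" --pt "0 0 0 0 0 0" --pt "0 0 0 0 0 0" --pt "0 0 0 0 0 0" --pt "0 0 0 0 0 0" --pt "0 0 0 0 0 0" --pt "0 0 0 0 0 0" --pt "0 0 0 0 0 0" --pt "0 0 0 0 0 0"

```text
time_s: 12.8
position: [0.4908, -0.0946, 0.1326]
tcp_rot: [[0.781, 0.625, -0.0], [0.625, -0.781, 0.0], [-0.0, -0.0, -1.0]]
force: [0.1, -0.1, -2.1]
opening: 0.321
grasp_force: 30.0
```

```bash
python3 - <<'E'
from h import *
p,d,st=cap('wrist'); R=np.array(st['tcp_rot'])
for o in label('wrist',p,d,st,(.591,-.012),.055): print(o)
L=onplane('wrist',[[311,42.5]],.005,st)[0]; t=R.T@(L-st['position'])
print(st['position'],L,t,'beam x',((t[0]-.0565)+(t[2]-.0563))/2**.5,'z',((t[0]-.0565)-(t[2]-.0563))/2**.5)
p,d,st=cap('top')
print(label('top',p,d,None,(.61,.217)))
E
```

```text
((581.6514892578125, -13.073066711425781), (87.32868194580078, 59.990013122558594), 3.3451895713806152)
((582.741943359375, -7.69929313659668), (57.16183090209961, 50.537147521972656), 3.1714730262756348)
[ 0.49082922 -0.09460279  0.13263441] [ 0.58758109 -0.01450135  0.005     ] [ 0.12559373 -0.00206737  0.12763091] beam x 0.09929521429410983 z -0.0015819291982846668
[((621.5781860351562, 239.62838745117188), (26.880220413208008, 19.360013961791992), 7.301874160766602), ((623.544677734375, 246.15260314941406), (13.753192901611328, 30.953285217285156), 64.20277404785156)]
```

The yellow scan was held for about 3.6 s with the offset estimate under 3 mm. On to the green one.

send_rows --pt "0 0 -0.1 0 0 0" --pt "0.06 -0.06 -0.2 0 0 0" --pt "0.18 -0.2 -0.23 0 0 0" --pt "0.3 -0.34 -0.23 0 0 0" --pt "0.42 -0.47 -0.23 0 0 0" --pt "0.54 -0.6 -0.23 0 0 0" --pt "0.61 -0.68 -0.23 0 0 0" --pt "0.61 -0.68 -0.23 0 0 0" --pt "0.61 -0.68 -0.23 0 0 0"

```text
time_s: 13.8
position: [0.5033, 0.1338, 0.19]
tcp_rot: [[0.779, 0.627, -0.0], [0.627, -0.779, -0.001], [-0.001, 0.0, -1.0]]
force: [0.2, -0.6, -2.4]
opening: 0.325
grasp_force: 30.0
```

```bash
python3 - <<'E'
from h import *
p,d,st=cap('wrist','g1'); print(st['position'])
for o in label('wrist',p,d,st,(.605,.218),.06): print(o)
cv2.imwrite('pics/g1c.png',cv2.resize(p[0:260,140:500],None,fx=2,fy=2)[:,:,::-1])
E
```

```text
[0.50330114 0.13379686 0.18999968]
((591.0899658203125, 220.49728393554688), (90.25598907470703, 60.68223190307617), 6.06714391708374)
((595.0443115234375, 220.98934936523438), (83.22991180419922, 60.21553421020508), 6.408716678619385)
```

View pics/g1c.png

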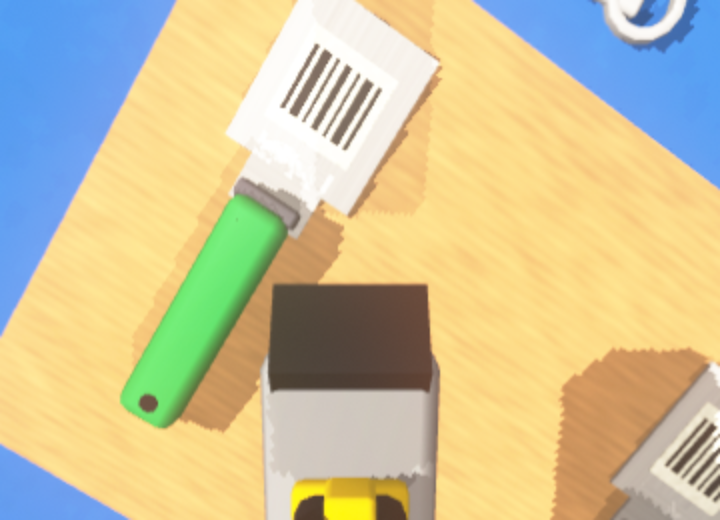

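The green label centre is at crop (333,95), which is pixel (306.5,47.5). It is still in place.

```bash
python3 - <<'E'
from h import *
st=readout.read_state(); R=np.array(st['tcp_rot']); L=onplane('wrist',[[306.5,47.5]],.005,st)[0]; print(L)
t=L-R[:,0]*.127+[0,0,.127]; print(t,mv(t))
E
```

```text
[0.6019541  0.21988873 0.005     ]
[0.50283822 0.14048449 0.13209178] [ 0.017  -0.0247  0.2316  0.      0.      0.    ]
```

send_rows --pt "0.005 -0.01 0.08 0 0 0" --pt "0.012 -0.02 0.16 0 0 0" --pt "0.015 -0.025 0.23 0 0 0" --pt "0.015 -0.025 0.23 0 0 0" --pt "0.015 -0.025 0.23 0 0 0" --pt "0.015 -0.025 0.23 0 0 0" --pt "0.015 -0.025 0.23 0 0 0"

```text
time_s: 14.55
position: [0.5036, 0.1403, 0.1337]
tcp_rot: [[0.781, 0.624, 0.002], [0.624, -0.781, 0.0], [0.002, 0.001, -1.0]]
force: [-0.1, 0.0, -1.9]
opening: 0.323
grasp_force: 30.0
```

```bash
cat >> h.py <<'E'
def beamcheck(guess):
    p,d,st=cap('wrist'); R=np.array(st['tcp_rot']); o=label('wrist',p,d,st,guess,.06)[0]
    (cx,cy),(w,h),a=o; a=np.radians(a if w>h else a-90); L=np.array([cx/1e3,cy/1e3])+(max(w,h)/2e3-.035)*np.array([np.cos(a),np.sin(a)])
    t=R.T@(np.r_[L,.005]-st['position']); print(o,L,'beam x %.4f y %.4f z %.4f'%(((t[0]-.0565)+(t[2]-.0563))/2**.5,t[1],((t[0]-.0565)-(t[2]-.0563))/2**.5))
E
python3 -c "
from h import *
beamcheck((.602,.22))"
```

```text
((590.712646484375, 220.24813842773438), (90.15927124023438, 60.107810974121094), 6.0537896156311035) [0.60073607 0.22131116] beam x 0.1007 y -0.0028 z -0.0020
```

send_rows --pt "0 0 0 0 0 0" --pt "0 0 0 0 0 0" --pt "0 0 0 0 0 0" --pt "0 0 0 0 0 0" --pt "0 0 0 0 0 0" --pt "0 0 0 0 0 0" --pt "0 0 0 0 0 0" --pt "0 0 0 0 0 0" --pt "0 0 0 0 0 0" --pt "0 0 0 0 0 0" --pt "0 0 0 0 0 0" --pt "0 0 0 0 0 0"

```text
time_s: 15.8
position: [0.5027, 0.1406, 0.1326]
tcp_rot: [[0.781, 0.625, -0.0], [0.625, -0.781, 0.0], [-0.0, -0.0, -1.0]]
force: [0.7, 0.4, -2.2]
opening: 0.319
grasp_force: 30.0
```

send_rows --pt "0 0 0 0 0 0" --pt "0 0 0 0 0 0" --pt "0 0 0 0 0 0" --pt "0 0 0 0 0 0" --pt "0 0 0 0 0 0" --pt "0 0 0 0 0 0" --pt "0 0 0 0 0 0" --pt "0 0 0 0 0 0" --pt "0 0 0 0 0 0" --pt "0 0 0 0 0 0" --pt "0 0 0 0 0 0" --pt "0 0 0 0 0 0"

```text
time_s: 17.0
position: [0.5027, 0.1406, 0.1326]
tcp_rot: [[0.781, 0.625, -0.0], [0.625, -0.781, -0.0], [-0.0, 0.0, -1.0]]
force: [-0.3, 0.3, -1.7]
opening: 0.323
grasp_force: 30.0
```

send_rows --pt "0 0 0 0 0 0" --pt "0 0 0 0 0 0" --pt "0 0 0 0 0 0" --pt "0 0 0 0 0 0" --pt "0 0 0 0 0 0" --pt "0 0 0 0 0 0" --pt "0 0 0 0 0 0" --pt "0 0 0 0 0 0" --pt "0 0 0 0 0 0" --pt "0 0 0 0 0 0" --pt "0 0 0 0 0 0" --pt "0 0 0 0 0 0"

```text
time_s: 18.2
position: [0.5027, 0.1406, 0.1326]
tcp_rot: [[0.781, 0.625, -0.0], [0.625, -0.781, -0.0], [-0.0, -0.0, -1.0]]
force: [0.3, -0.6, -2.0]
opening: 0.323
grasp_force: 30.0
```

```bash
python3 -c "
from h import *
beamcheck((.602,.22))
a=np.radians(37.1);c,s=np.cos(a),np.sin(a)
# scanner origin over cradle (.4496,.3863): TCP = origin-.0095*ex
t=np.array([.4496-.0095*c,.3863-.0095*s,.19]); print(t,readout.read_state()['position'],mv(t,[[c,s,0],[s,-c,0],[0,0,-1]]))"
```

```text
((590.6289672851562, 220.3668670654297), (90.17073059082031, 60.39445495605469), 6.046869277954102) [0.60065822 0.22142928] beam x 0.1003 y -0.0019 z -0.0006
[0.44202295 0.38056952 0.19      ] [0.50268079 0.14061861 0.13264777] [ 0.4103 -0.901  -0.2294 -0.     -0.      0.0175]
```

Green is scanned, with offsets under 3 mm. I carry the scanner back over the cradle.

send_rows --pt "0 0 -0.1 0 0 0" --pt "0.02 -0.05 -0.2 0 0 0" --pt "0.09 -0.2 -0.23 0 0 0.0" --pt "0.16 -0.35 -0.23 0 0 0.01" --pt "0.23 -0.5 -0.23 0 0 0.0175" --pt "0.3 -0.66 -0.23 0 0 0.0175" --pt "0.37 -0.81 -0.23 0 0 0.0175" --pt "0.4103 -0.901 -0.23 0 0 0.0175" --pt "0.4103 -0.901 -0.23 0 0 0.0175" --pt "0.4103 -0.901 -0.23 0 0 0.0175" --pt "0.4103 -0.901 -0.23 0 0 0.0175"

```text
time_s: 19.35
position: [0.442, 0.3796, 0.1899]
tcp_rot: [[0.798, 0.603, -0.001], [0.603, -0.798, -0.001], [-0.001, 0.0, -1.0]]
force: [-0.4, 0.3, -2.9]
opening: 0.321
grasp_force: 30.0
```

```bash
python3 - <<'E'
from h import *
p,d,st=cap('wrist'); C=cloud('wrist',d,st); h=cv2.cvtColor(p,cv2.COLOR_RGB2HSV)
R=np.array(st['tcp_rot']);Q=(C-st['position'])@R
cv2.imwrite('pics/s3.png',p[:,:,::-1])
o=np.array([.4496,.3863]);a=np.radians(37.1); ex=np.array([np.cos(a),np.sin(a)]); ey=np.array([-ex[1],ex[0]])
wall=(d>.2)&(h[...,1]<60)&(C[...,2]>.028)&(C[...,2]<.038); q=C[wall][:,:2]-o;u,v=q@ex,q@ey
k=(abs(v)<.06)&(abs(u)<.1);u,v=u[k],v[k];print(k.sum())
L=v[(abs(v-.037)<.01)];Rr=v[(abs(v+.037)<.01)]
print('wall lateral',np.percentile(L,[2,98]),np.percentile(Rr,[2,98]),'u',u.min(),u.max())
f=(abs(v)<.025)&(u>.04); print('light end wall u',np.percentile(u[f],[2,50,98]))
m=(abs(Q[...,2]-.031)<.004)&(abs(Q[...,1])<.035)&(abs(Q[...,0])<.08)
print('head',cv2.minAreaRect(Q[m][:,:2].astype(np.float32)*1000)); print(st['position'],((np.array(st['position'][:2])-o)@np.c_[ex,ey]))
t=np.r_[st['position'][:2],0]
for z in (.095,.091,.081): print(mv([.442,.3806,z]))
E
```

```text
1823
wall lateral [0.02922007 0.03883467] [-0.03888738 -0.02831829] u -0.06450808343354236 0.06924544536049669
light end wall u [0.0646728  0.06696358 0.06923565]
head ((25.719093322753906, 0.20627403259277344), (45.587650299072266, 61.46150588989258), 89.97509765625)
[0.44198467 0.37961029 0.18991687] [-0.01010915 -0.00074198]
[ 0.0025 -0.0044  0.38    0.      0.      0.    ]
[ 0.0025 -0.0044  0.396   0.      0.      0.    ]
[ 0.0025 -0.0044  0.436   0.      0.      0.    ]
```

Everything is centred to 1 mm. I lower until just above contact, then press.

send_rows --pt "0 -0.003 0.08 0 0 0" --pt "0.001 -0.003 0.18 0 0 0" --pt "0.001 -0.003 0.27 0 0 0" --pt "0.001 -0.003 0.34 0 0 0" --pt "0.001 -0.003 0.38 0 0 0" --pt "0.001 -0.003 0.38 0 0 0" --pt "0.001 -0.003 0.39 0 0 0" --pt "0.001 -0.003 0.4 0 0 0" --pt "0.001 -0.003 0.41 0 0 0"

```text
time_s: 20.3
position: [0.4427, 0.3817, 0.0887]
tcp_rot: [[0.798, 0.603, 0.002], [0.603, -0.798, 0.001], [0.002, 0.0, -1.0]]
force: [0.6, -0.5, 2.0]
opening: 0.324
grasp_force: 30.0
```

send_rows --pt "0 0 0.01 0 0 0" --pt "0 0 0.02 0 0 0" --pt "0 0 0.026 0 0 0" --pt "0 0 0.03 0 0 0" --pt "0 0 0.03 0 0 0" --pt "0 0 0.03 0 0 0" --pt "0 0 0.03 0 0 0" --pt "0 0 0.03 0 0 0"

```text
time_s: 21.1
position: [0.4427, 0.3818, 0.0818]
tcp_rot: [[0.797, 0.603, 0.002], [0.603, -0.797, 0.001], [0.003, 0.001, -1.0]]
force: [-0.2, -0.8, 7.8]
opening: 0.321
grasp_force: 30.0
```

send_rows --pt "0 0 0.006 0 0 0" --pt "0 0 0.012 0 0 0" --pt "0 0 0.016 0 0 0" --pt "0 0 0.02 0 0 0" --pt "0 0 0.02 0 0 0" --pt "0 0 0.02 0 0 0" --pt "0 0 0.02 0 0 0" --pt "0 0 0.02 0 0 0" --pt "0 0 0.02 0 0 0" --pt "0 0 0.02 0 0 0"

```text
time_s: 22.1
position: [0.4431, 0.3821, 0.0796]
tcp_rot: [[0.797, 0.604, 0.004], [0.604, -0.797, 0.002], [0.005, 0.001, -1.0]]
force: [-3.7, -2.9, 24.2]
opening: 0.322
grasp_force: 30.0
```

```bash
python3 - <<'E'
from h import *
p,d,st=cap('wrist'); C=cloud('wrist',d,st)
R=np.array(st['tcp_rot']);Q=(C-st['position'])@R
m=(abs(Q[...,2]-.031)<.008)&(abs(Q[...,1])<.02)&(Q[...,0]>.01)&(Q[...,0]<.045)
print(st['position'],st['force'],'head top world z',np.median(C[m][:,2]),'tool z',np.median(Q[m][:,2]))
E
```

```text
[0.4431439  0.38207915 0.07964638] [-3.72147002 -2.85982313 24.20914787] head top world z 0.04903197024982103 tool z 0.03074395944207209
```

The press reached 24 N against the hard stop, so the pad is fully down. I ease up and let go.

send_rows --pt "0 0 -0.015 0 0 0" --pt "0 0 -0.03 0 0 0" --pt "0 0 -0.045 0 0 0" --pt "0 0 -0.06 0 0 0" --pt "0 0 -0.06 0 0 0" --pt "0 0 -0.06 0 0 0"

```text
time_s: 22.75
position: [0.4412, 0.3812, 0.0897]
tcp_rot: [[0.798, 0.603, -0.001], [0.603, -0.798, -0.0], [-0.001, -0.0, -1.0]]
force: [-0.9, 0.1, 1.1]
opening: 0.323
grasp_force: 30.0
```

send_rows --grip 1 --pt "0 0 0 0 0 0" --pt "0 0 0 0 0 0" --pt "0 0 0 0 0 0" --pt "0 0 0 0 0 0" --pt "0 0 0 0 0 0" --pt "0 0 0 0 0 0" --pt "0 0 0 0 0 0" --pt "0 0 0 0 0 0"

```text
time_s: 23.55
position: [0.4417, 0.3813, 0.0902]
tcp_rot: [[0.798, 0.603, -0.0], [0.603, -0.798, -0.0], [-0.0, 0.0, -1.0]]
force: [-0.0, 1.0, 0.2]
opening: 0.945
grasp_force: 0.0
```

send_rows --pt "0 0 -0.06 0 0 0" --pt "0 0 -0.15 0 0 0" --pt "0 0 -0.3 0 0 0" --pt "0 0 -0.45 0 0 0" --pt "0 0 -0.6 0 0 0" --pt "0.04 0 -0.75 0 0 0" --pt "0.1 0 -0.84 0 0 0" --pt "0.16 0 -0.84 0 0 0" --pt "0.16 0 -0.84 0 0 0" --pt "0.16 0 -0.84 0 0 0"

```text
time_s: 24.55
position: [0.4727, 0.4049, 0.2992]
tcp_rot: [[0.798, 0.603, -0.002], [0.603, -0.798, -0.001], [-0.003, -0.0, -1.0]]
force: [0.7, -0.7, 0.0]
opening: 1.0
grasp_force: 0.0
```

```bash
python3 - <<'E'
from h import *
p,d,st=cap('wrist'); C=cloud('wrist',d,st); print(st['position'],st['opening'])
g=(np.hypot(C[...,0]-.442,C[...,1]-.38)<.06)&(C[...,2]>.125)&(C[...,2]<.15)&(d>.2)
print('grip',cv2.minAreaRect(C[g][:,:2].astype(np.float32)*1000),np.percentile(C[g][:,2],[5,50,95]))
# scraper poses
h=cv2.cvtColor(p,cv2.COLOR_RGB2HSV)
for o in label('wrist',p,d,st,(.601,.221),.055): print(o)
E
```

```text
[0.47270916 0.40485882 0.29918179] 1.0004887186231215
grip ((440.8457946777344, 381.1036071777344), (30.88074493408203, 27.362234115600586), 36.93007278442383) [0.12897388 0.1333885  0.1349015 ]
((588.2592163085938, 205.9735107421875), (78.16602325439453, 61.315032958984375), 12.759760856628418)
((587.837890625, 205.77276611328125), (77.36805725097656, 59.64393615722656), 12.517606735229492)
```

The scanner is back, upright and settled (grip top 0.135, yaw 36.9°). The green scraper now appears shifted, possibly knocked, so I look at it again from above.

send_rows --pt "-0.04 0.1 0 0 0 0.04" --pt "-0.08 0.22 0 0 0 0.08" --pt "-0.13 0.34 0 0 0 0.12" --pt "-0.18 0.48 0 0 0 0.16" --pt "-0.23 0.62 0 0 0 0.2" --pt "-0.29 0.78 0 0 0 0.24" --pt "-0.29 0.78 0 0 0 0.28" --pt "-0.29 0.78 0 0 0 0.28" --pt "-0.29 0.78 0 0 0 0.28"

```text
time_s: 25.5
position: [0.5325, 0.2062, 0.2996]
tcp_rot: [[0.978, 0.208, -0.002], [0.208, -0.978, 0.0], [-0.002, -0.0, -1.0]]
force: [-0.9, -0.7, -1.2]
opening: 0.999
grasp_force: 0.0
```

```bash
cat >> h.py <<'E'
def handle(n,p,d,st,col,guess,r=.1,z=.028):
    "handle: centre, yaw toward blade(guess dir +x), on its top plane; smax side views biased"
    C=cloud(n,d,st); lo,hi=HUE[col]
    h=cv2.cvtColor(p,cv2.COLOR_RGB2HSV); m=(cv2.inRange(h,(lo,90,40),(hi,255,255))>0)&(np.hypot(C[...,0]-guess[0],C[...,1]-guess[1])<r)&(d>0)
    m&=(C[...,2]>z-.006)
    P=C[m]; rc=cv2.minAreaRect((P[:,:2]*1000).astype(np.float32)); 
    (cx,cy),(w,hh),a=rc
    if w<hh: a-=90
    return np.array([cx,cy])/1e3,sorted((w,hh)),a,np.median(P[:,2])
def report(cols):
    p,d,st=cap('wrist')
    print(st['position'])
    for col,g,gl in cols:
        c,sz,a,z=handle('wrist',p,d,st,col,g); ar=np.radians(a); e=np.array([np.cos(ar),np.sin(ar)])
        print(col,c,sz,a,z,'origin',c+.0025*e)
        (cx,cy),(w,h),b=o=label('wrist',p,d,st,gl,.06)[0]; b=b if w>h else b-90; e=np.array([np.cos(np.radians(b)),np.sin(np.radians(b))])
        print('  blade',o,'origin',np.array([cx,cy])/1e3+(max(w,h)/2e3-.135)*e,'yaw',b)
E
python3 - <<'E'
from h import *
report([('green',(.5,.2),(.595,.21))])
E
```

```text
[0.53245913 0.20623477 0.29957044]
green [0.49349493 0.18343623] [24.61170768737793, 100.5602035522461] 12.903997421264648 0.026510213274953676 origin [0.4959318  0.18399453]
  blade ((583.48779296875, 203.355712890625), (89.54049682617188, 59.52894592285156), 13.556525230407715) origin [0.49577192 0.18220545] yaw 13.556525230407715
```

The scraper was indeed knocked: the green origin is now (0.4958, 0.183) with yaw 13.2°. Handle and blade fits agree to 2 mm, and the 100x25 mm handle size fits the description.

```bash
python3 - <<'E'
from h import *
a=np.radians(13.2);c,s=np.cos(a),np.sin(a)
for z in(.10,.007): print(mv([.4958,.183,z],[[c,s,0],[s,-c,0],[0,0,-1]]))
E
```

```text
[-1.623e-01  6.230e-02  7.991e-01 -2.000e-04  9.000e-04 -1.320e-02]
[-1.6180e-01  6.2400e-02  1.1711e+00 -2.0000e-04  9.0000e-04 -1.3200e-02]
```

send_rows --pt "-0.06 0.03 0.1 0 0 -0.013" --pt "-0.12 0.06 0.22 0 0 -0.013" --pt "-0.162 0.0625 0.38 0 0 -0.013" --pt "-0.162 0.0625 0.55 0 0 -0.013" --pt "-0.162 0.0625 0.7 0 0 -0.013" --pt "-0.162 0.0625 0.8 0 0 -0.013" --pt "-0.162 0.0625 0.8 0 0 -0.013"

```text
time_s: 26.25
position: [0.4937, 0.1831, 0.0969]
tcp_rot: [[0.973, 0.229, -0.008], [0.229, -0.974, -0.001], [-0.008, -0.001, -1.0]]
force: [-0.7, 0.1, 1.1]
opening: 1.001
grasp_force: 0.0
```

send_rows --pt "0 0 0.08 0 0 0" --pt "0 0 0.18 0 0 0" --pt "0 0 0.28 0 0 0" --pt "0 0 0.34 0 0 0" --pt "0 0 0.37 0 0 0" --pt "0 0 0.37 0 0 0" --pt "0 0 0.37 0 0 0"

```text
time_s: 26.95
position: [0.4979, 0.183, 0.0087]
tcp_rot: [[0.974, 0.227, 0.002], [0.227, -0.974, 0.0], [0.002, 0.0, -1.0]]
force: [-0.4, 0.7, -0.1]
opening: 0.999
grasp_force: 0.0
```

send_rows --grip 0 --pt "0 0 0 0 0 0" --pt "0 0 0 0 0 0" --pt "0 0 0 0 0 0" --pt "0 0 0 0 0 0" --pt "0 0 0 0 0 0" --pt "0 0 0 0 0 0" --pt "0 0 0 0 0 0" --pt "0 0 0 0 0 0" --pt "0 0 0 0 0 0" --pt "0 0 0 0 0 0" --pt "0 0 0 0 0 0" --pt "0 0 0 0 0 0"

```text
time_s: 28.15
position: [0.4969, 0.1826, 0.0076]
tcp_rot: [[0.974, 0.226, -0.0], [0.226, -0.974, 0.0], [-0.0, -0.0, -1.0]]
force: [-0.4, 1.4, 0.6]
opening: 0.297
grasp_force: 30.0
```

send_rows --pt "0 0 0 0 0 0" --pt "0 0 -0.06 0 0 0" --pt "0 0 -0.15 0 0 0" --pt "0 0 -0.25 0 0 0" --pt "0 0 -0.35 0 0 0" --pt "0 0 -0.45 0 0 0" --pt "0 0 -0.45 0 0 0"

```text
time_s: 28.85
position: [0.4993, 0.1828, 0.1229]
tcp_rot: [[0.974, 0.226, 0.007], [0.226, -0.974, 0.001], [0.007, 0.001, -1.0]]
force: [0.5, 0.5, -1.8]
opening: 0.297
grasp_force: 30.0
```

```bash
cat >> h.py <<'E'
def held():
    "blade of the held scraper in tool coordinates"
    p,d,st=cap('wrist'); C=cloud('wrist',d,st); R=np.array(st['tcp_rot']); Q=(C-st['position'])@R
    h=cv2.cvtColor(p,cv2.COLOR_RGB2HSV)
    m=(d>0)&(abs(Q[...,1])<.045)&(Q[...,0]>.055)&(Q[...,0]<.16)&(abs(Q[...,2])<.02)&(h[...,1]<70)
    P=Q[m]; A=np.c_[P[:,:2],np.ones(len(P))]; f=np.linalg.lstsq(A,P[:,2],rcond=None)[0]
    r=cv2.minAreaRect((P[:,:2]*1000).astype(np.float32))
    print('pts',len(P),'rect',r,'x max',np.percentile(P[:,0],99.5),'plane z=',f,'at0',f[2]); return st,p,C,h
E
python3 - <<'E'
from h import *
st,*_=held(); print(st['position'],st['force'],st['opening'])
E
```

```text
pts 24568 rect ((87.72187805175781, 0.06045341491699219), (60.284088134765625, 65.41838836669922), 89.90703582763672) x max 0.11991894543165105 plane z= [-0.00696952 -0.00050945  0.00508072] at0 0.005080724865029615
[0.49925462 0.18283466 0.12286753] [ 0.52381927  0.53242087 -1.80358423] 0.2965519844057759
```

The green scraper is held square and level, with its underside about 8 mm below the TCP. I carry it to the rack.

send_rows --pt "-0.04 0.1 0 0 0 0.05" --pt "-0.09 0.22 0 0 0 0.1" --pt "-0.15 0.36 -0.02 0 0 0.16" --pt "-0.2 0.5 -0.04 0 0 0.22" --pt "-0.26 0.64 -0.04 0 0 0.28" --pt "-0.32 0.78 -0.04 0 0 0.34" --pt "-0.36 0.88 -0.04 0 0 0.42" --pt "-0.36 0.88 -0.04 0 0 0.48" --pt "-0.36 0.88 -0.04 0 0 0.48" --pt "-0.36 0.88 -0.04 0 0 0.48"

```text
time_s: 29.9
position: [0.4582, -0.0517, 0.1291]
tcp_rot: [[0.866, -0.5, -0.003], [-0.5, -0.866, 0.001], [-0.003, 0.0, -1.0]]
force: [-0.2, -0.1, -1.3]
opening: 0.297
grasp_force: 30.0
```

```bash
python3 - <<'E'
from h import *
a=np.radians(-30);c,s=np.cos(a),np.sin(a);RR=[[c,s,0],[s,-c,0],[0,0,-1]]
p,d,st=cap('wrist','r0');C=cloud('wrist',d,st);print(st['position'])
print(mv([.428,-.283,.14],RR))
# rack from roof patches / ledge patches
for n in('wrist','top','scene'):
    if n!='wrist': p,d,st=cap(n);C=cloud(n,d)
    for k,(lo,hi) in HUE.items():
        for cc,sz,m in blobs(p,lo,hi,smin=120,amin=60):
            P=C[m&(d>0)&(abs(C[...,2]-.05)<.006)]
            if len(P)>40 and P[:,1].mean()<-.12: print(n,k,sz[4],cv2.minAreaRect((P[:,:2]*1000).astype(np.float32)),P[:,2].mean().round(4))
E
```

```text
[ 0.45819169 -0.05170942  0.12908374]
[ 3.575e-01  8.629e-01 -4.320e-02  2.000e-04  1.400e-03  0.000e+00]
top yellow 290 ((642.0725708007812, -307.8337707519531), (60.13111114501953, 52.98430252075195), 59.37637710571289) 0.0514
top green 263 ((598.9015502929688, -382.37823486328125), (57.196624755859375, 48.114524841308594), 59.76091384887695) 0.0515
top orange 261 ((685.093017578125, -234.14620971679688), (59.673851013183594, 51.75081253051758), 62.91157531738281) 0.0514
scene yellow 310 ((640.3956909179688, -304.18621826171875), (62.841461181640625, 52.85439682006836), 60.64017105102539) 0.0502
scene green 214 ((597.1593627929688, -380.5029296875), (55.346683502197266, 44.05070495605469), 60.59701919555664) 0.0499
scene orange 355 ((681.9776000976562, -231.27999877929688), (67.20269012451172, 53.337242126464844), 60.58562088012695) 0.0504
```

send_rows --pt "0.06 0.14 0 0 0 0" --pt "0.12 0.3 -0.04 0 0 0" --pt "0.18 0.46 -0.04 0 0 0" --pt "0.25 0.62 -0.04 0 0 0" --pt "0.31 0.76 -0.04 0 0 0" --pt "0.36 0.86 -0.04 0 0 0" --pt "0.36 0.86 -0.04 0 0 0" --pt "0.36 0.86 -0.04 0 0 0" --pt "0.36 0.86 -0.04 0 0 0"

```text
time_s: 30.95
position: [0.4287, -0.2814, 0.1398]
tcp_rot: [[0.866, -0.5, -0.001], [-0.5, -0.866, 0.002], [-0.002, -0.001, -1.0]]
force: [0.5, -0.5, -2.3]
opening: 0.298
grasp_force: 30.0
```

```bash
python3 - <<'E'
from h import *
p,d,st=cap('wrist','r1');C=cloud('wrist',d,st);print(st['position'])
for k,(lo,hi) in HUE.items():
    for cc,sz,m in blobs(p,lo,hi,smin=120,amin=60):
        P=C[m&(d>0)]; print(k,cc,sz,cv2.minAreaRect((P[:,:2]*1000).astype(np.float32)),P[:,2].mean().round(4))
E
```

```text
[ 0.42867844 -0.2814347   0.13979833]
yellow [195.64736842 192.46549708] [ 152  183   87   20 1710] ((493.5858459472656, -221.48390197753906), (61.08262252807617, 14.123457908630371), 59.99027633666992) 0.0296
yellow [ 19.51123596 308.56179775] [  0 280  41  43 534] ((501.0030517578125, -134.96224975585938), (45.72269058227539, 215.22476196289062), 5.613980293273926) 0.0224
yellow [ 36.91505792 363.90733591] [ 24 358  29  17 259] ((459.7822570800781, -102.45265197753906), (15.251012802124023, 241.702880859375), 12.00325870513916) 0.0281
green [356.1875 191.125 ] [354 183   6  18  96] ((436.998046875, -320.73797607421875), (3.7695508003234863, 12.541631698608398), 62.34785079956055) 0.0296
green [315.58797933 261.96369323] [ 283  198   65  124 7354] ((447.2749938964844, -292.6888732910156), (27.205175399780273, 53.112911224365234), 61.71809005737305) 0.1583
green [314.68509841 375.88659794] [ 286  358   59   37 2134] ((402.73284912109375, -266.7345886230469), (26.18842887878418, 22.656139373779297), 61.14102554321289) 0.1585
orange [143.6236911    3.65117801] [   0    0  234   10 1528
[... 415 characters left out ...]
01), 72.81890106201172) 0.0363
orange [ 42.27519753 280.49065331] [   0  204  105  118 5189] ((476.88665771484375, -135.58863830566406), (228.6393585205078, 110.24061584472656), 67.66663360595703) 0.0002
orange [239.91525424 315.42372881] [234 307  13  23 118] ((466.3662109375, -283.95355224609375), (1.2687982320785522, 6.592230796813965), 65.18775939941406) 0.2218
orange [ 53.23194748 373.5678337 ] [ 28 358  63  40 914] ((439.9220886230469, -95.50433349609375), (25.23996353149414, 254.64727783203125), 10.913790702819824) 0.0017
orange [532.97282609 400.88043478] [511 389  41  24 368] ((427.7911682128906, -330.79595947265625), (5.932438850402832, 2.413658857345581), 55.13859558105469) 0.2359
```

View pics/r1.png

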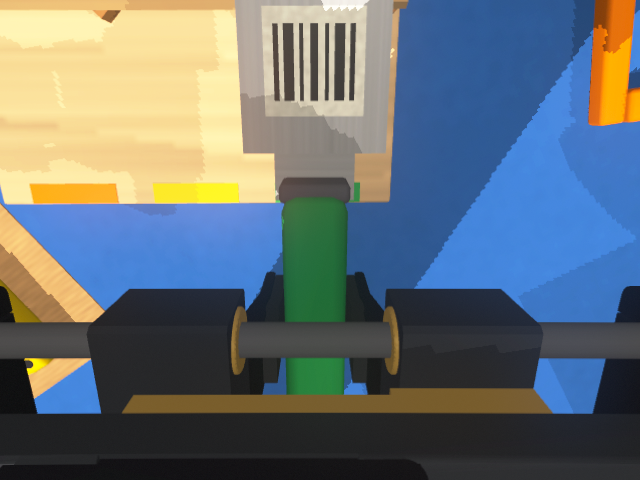

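The wrist view shows the held blade at (315,80) over the ledge. The yellow ledge patch is at (196,192), the orange one at (73,193) and the rack's right edge at x≈397. I fix the rack frame from the edges.

```bash
cat > rack.py <<'E'
from h import *
def rack(C,d,tag):
    ex=np.array([.866,-.5]);ey=np.array([.5,.866]);o=np.array([.6,-.283])
    U=(C[...,:2]-o)@ex;V=(C[...,:2]-o)@ey; Z=C[...,2]
    led=(d>0)&(abs(Z-.030)<.004)&(abs(U+.07)<.09)&(abs(V)<.16)
    roof=(d>0)&(abs(Z-.0505)<.004)&(U>-.05)&(U<.12)&(abs(V)<.16)
    for nm,m in(('ledge',led),('roof',roof)):
        if m.sum()>200: print(tag,nm,m.sum(),'z %.4f'%np.median(Z[m]),'u',np.percentile(U[m],[.5,99.5]).round(4),'v',np.percentile(V[m],[.5,99.5]).round(4))
    # ledge front slope
    vs=np.arange(-.12,.12,.01); e=[(v,np.percentile(U[led&(abs(V-v)<.005)],2)) for v in vs if (led&(abs(V-v)<.005)).sum()>30]
    if len(e)>5: e=np.array(e);print('  front fit',np.polyfit(e[:,0],e[:,1],1))
    vs=np.arange(-.12,.12,.01); e=[(v,np.percentile(U[roof&(abs(V-v)<.005)],2)) for v in vs if (roof&(abs(V-v)<.005)).sum()>30]
    if len(e)>5: e=np.array(e);print('  roof edge fit',np.polyfit(e[:,0],e[:,1],1),e[:,1].round(3))
if __name__=='__main__':
    for n in('wrist','top','scene'):
        p,d,st=cap(n);C=cloud(n,d,st); rack(C,d,n)
E
python3 rack.py
```

```text
wrist ledge 50434 z 0.0289 u [-0.1301 -0.0086] v [-0.1366  0.1319]
wrist roof 2225 z 0.0497 u [-0.0119 -0.0073] v [-0.1366  0.0951]
  front fit [ 0.01189819 -0.12830002]
  roof edge fit [-0.00349818 -0.01140804] [-0.011 -0.011 -0.011 -0.011 -0.011 -0.011 -0.011 -0.012 -0.012 -0.011
 -0.012 -0.012 -0.012 -0.012]
top roof 1451 z 0.0509 u [-0.0074  0.0855] v [-0.1331  0.1351]
  roof edge fit [ 0.01638264 -0.00186783] [ 0.026 -0.005 -0.005 -0.006 -0.007 -0.006 -0.007 -0.006 -0.008 -0.007
 -0.007 -0.006 -0.005 -0.005  0.001  0.002  0.005  0.008  0.007]
scene ledge 2501 z 0.0292 u [-0.1284 -0.0054] v [-0.1359  0.1391]
scene roof 2263 z 0.0497 u [-0.0079  0.0821] v [-0.1345  0.1385]
  front fit [-0.01266025 -0.12508987]
  roof edge fit [-0.00836472 -0.00566804] [-0.005 -0.005 -0.005 -0.005 -0.004 -0.004 -0.006 -0.005 -0.006 -0.005
 -0.006 -0.006 -0.006 -0.004 -0.007 -0.005 -0.007 -0.006 -0.007 -0.006
 -0.006 -0.007 -0.007 -0.006]
```

```bash
python3 - <<'E'
from h import *
a=np.radians(-30);c,s=np.cos(a),np.sin(a);RR=[[c,s,0],[s,-c,0],[0,0,-1]]
for z in (.14,.06,.040):print(mv([.4231-.004,-.2794+.0025,z],RR))
E
```

```text
[-0.045   0.0026  0.0005 -0.0001  0.0004 -0.0003]
[-4.480e-02  2.700e-03  3.205e-01 -1.000e-04  4.000e-04 -3.000e-04]
[-4.470e-02  2.700e-03  4.005e-01 -1.000e-04  4.000e-04 -3.000e-04]
```

send_rows --pt "-0.02 0.003 0 0 0 0" --pt "-0.045 0.003 0.05 0 0 0" --pt "-0.045 0.003 0.15 0 0 0" --pt "-0.045 0.003 0.25 0 0 0" --pt "-0.045 0.003 0.33 0 0 0" --pt "-0.045 0.003 0.38 0 0 0" --pt "-0.045 0.003 0.4 0 0 0" --pt "-0.045 0.003 0.4 0 0 0" --pt "-0.045 0.003 0.4 0 0 0" --pt "-0.045 0.003 0.4 0 0 0"

```text
time_s: 32.15
position: [0.4195, -0.2787, 0.041]
tcp_rot: [[0.865, -0.502, 0.001], [-0.502, -0.865, -0.001], [0.002, 0.001, -1.0]]
force: [0.3, 0.1, -2.0]
opening: 0.299
grasp_force: 30.0
```

```bash
python3 - <<'E'
from h import *
from rack import rack
st,p,C,h=held(); print(st['position'],st['force'])
cv2.imwrite('pics/r2.png',p[:,:,::-1])
p,d,st=cap('wrist');rack(cloud('wrist',d,st),d,'w')
for i in range(1):
    p,d,_=cap('scene'); x=p[200:320,140:320]; cv2.imwrite('pics/r2s.png',cv2.resize(x,None,fx=4,fy=4)[:,:,::-1])
print(mv([.5010,-.3244,.04]))
E
```

```text
pts 24639 rect ((87.92051696777344, 0.033550262451171875), (62.882041931152344, 65.87979125976562), 89.767578125) x max 0.1202109274273731 plane z= [-0.00652889  0.00029436  0.00506207] at0 0.005062065049022986
[ 0.4194902  -0.27872591  0.04101947] [ 0.33567453  0.09659257 -1.9990238 ]
w ledge 70471 z 0.0289 u [-0.1299 -0.0366] v [-0.1368  0.053 ]
  front fit [-0.00175409 -0.12869961]
[ 0.3749 -0.0053  0.0037  0.      0.      0.    ]
```

View pics/r2.png

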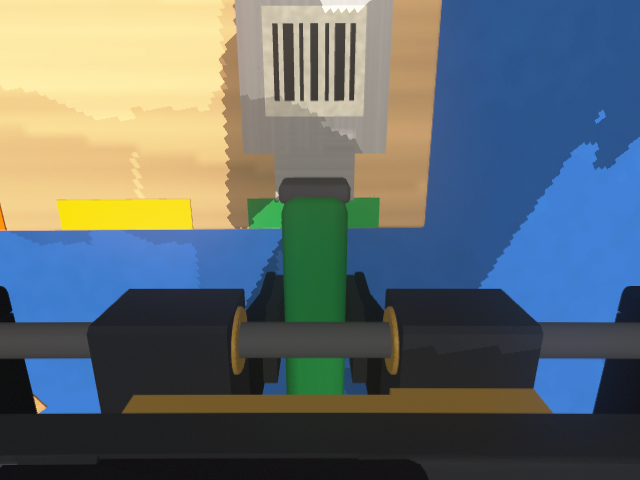

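The blade is lined up: the green ledge patch is centred at x≈313 and the handle at 315, so about 1 mm off. I slide it in.

send_rows --pt "0.02 -0.004 0.003 0 0 0" --pt "0.05 -0.004 0.003 0 0 0" --pt "0.08 -0.004 0.003 0 0 0" --pt "0.11 -0.004 0.003 0 0 0" --pt "0.14 -0.004 0.003 0 0 0" --pt "0.17 -0.004 0.003 0 0 0" --pt "0.2 -0.004 0.003 0 0 0" --pt "0.2 -0.004 0.003 0 0 0"

```text
time_s: 33.1
position: [0.4641, -0.3036, 0.0395]
tcp_rot: [[0.865, -0.502, 0.002], [-0.502, -0.865, -0.002], [0.002, 0.001, -1.0]]
force: [0.3, -0.3, -2.4]
opening: 0.298
grasp_force: 30.0
```

send_rows --pt "0.03 0 0 0 0 0" --pt "0.06 0 0 0 0 0" --pt "0.09 0 0 0 0 0" --pt "0.12 0 0 0 0 0" --pt "0.14 0 0 0 0 0" --pt "0.155 0 0 0 0 0" --pt "0.155 0 0 0 0 0"

```text
time_s: 33.8
position: [0.4967, -0.3223, 0.0394]
tcp_rot: [[0.865, -0.502, 0.0], [-0.502, -0.865, -0.0], [0.001, 0.0, -1.0]]
force: [-0.1, -0.4, -3.0]
opening: 0.291
grasp_force: 30.0
```

send_rows --pt "0.008 0 0 0 0 0" --pt "0.016 0 0 0 0 0" --pt "0.02 0 0 0 0 0" --pt "0.024 0 0 0 0 0" --pt "0.024 0 0 0 0 0"

```text
time_s: 34.3
position: [0.5015, -0.325, 0.0394]
tcp_rot: [[0.865, -0.502, 0.0], [-0.502, -0.865, -0.0], [0.0, 0.0, -1.0]]
force: [0.7, -0.4, -1.9]
opening: 0.298
grasp_force: 30.0
```

send_rows --pt "0.004 0 0 0 0 0" --pt "0.008 0 0 0 0 0" --pt "0.012 0 0 0 0 0" --pt "0.012 0 0 0 0 0"

```text
time_s: 34.7
position: [0.5019, -0.3249, 0.0389]
tcp_rot: [[0.865, -0.502, -0.005], [-0.502, -0.865, 0.003], [-0.006, -0.001, -1.0]]
force: [-5.6, 2.4, -0.0]
opening: 0.297
grasp_force: 30.0
```

The 6 N contact came exactly at the predicted home position. I release and retreat.

send_rows --grip 1 --pt "-0.002 0 0.006 0 0 0" --pt "-0.004 0 0.006 0 0 0" --pt "-0.004 0 0.006 0 0 0" --pt "-0.004 0 0.006 0 0 0" --pt "-0.004 0 0.006 0 0 0" --pt "-0.004 0 0.006 0 0 0" --pt "-0.004 0 0.006 0 0 0" --pt "-0.004 0 0.006 0 0 0" --pt "-0.004 0 0.006 0 0 0"

```text
time_s: 35.6
position: [0.5031, -0.3259, 0.0379]
tcp_rot: [[0.865, -0.502, -0.0], [-0.502, -0.865, -0.0], [-0.0, 0.0, -1.0]]
force: [-0.6, 0.9, -0.3]
opening: 0.971
grasp_force: 0.0
```

send_rows --pt "0 0 -0.06 0 0 0" --pt "0 0 -0.15 0 0 0" --pt "0 0 -0.3 0 0 0" --pt "-0.05 -0.05 -0.45 0 0 0" --pt "-0.12 -0.12 -0.6 0 0 0" --pt "-0.16 -0.24 -0.75 0 0 0" --pt "-0.16 -0.36 -0.9 0 0 0" --pt "-0.16 -0.48 -1.0 0 0 0" --pt "-0.16 -0.48 -1.0 0 0 0" --pt "-0.16 -0.48 -1.0 0 0 0"

```text
time_s: 36.6
position: [0.5288, -0.2016, 0.2892]
tcp_rot: [[0.866, -0.5, 0.001], [-0.5, -0.866, -0.002], [0.002, 0.001, -1.0]]
force: [-0.3, -0.2, -0.3]
opening: 0.995
grasp_force: 0.0
```

```bash
python3 - <<'E'
from h import *
p,d,st=cap('wrist','r3'); print(st['position'],st['opening'])
ex=np.array([.866,-.5]);ey=np.array([.5,.866]);m=np.array([.553,-.3544])
c,sz,a,z=handle('wrist',p,d,st,'green',(.50,-.325),.07,z=.058); print('green',c,sz,a,z,'slot xy',(c-m)@ex,(c-m)@ey)
report([('yellow',(.49,-.018),(.59,-.012))])
E
```

```text
[ 0.52875176 -0.20159454  0.28920665] 0.9952903578200537
green [ 0.49823566 -0.32213055] [25.500743865966797, 104.42254638671875] -29.788597106933594 0.05637488561693116 slot xy -0.06356064416503909 0.000563168432617139
[ 0.5279553  -0.20190302  0.28786309]
yellow [ 0.48881531 -0.01965874] [25.488496780395508, 101.87423706054688] 3.103376865386963 0.02631878620680897 origin [ 0.49131164 -0.0195234 ]
  blade ((580.5443725585938, -14.730060577392578), (89.91136932373047, 60.41434097290039), 3.379617929458618) origin [ 0.49065666 -0.02003829] yaw 3.379617929458618
```

View pics/r3.png

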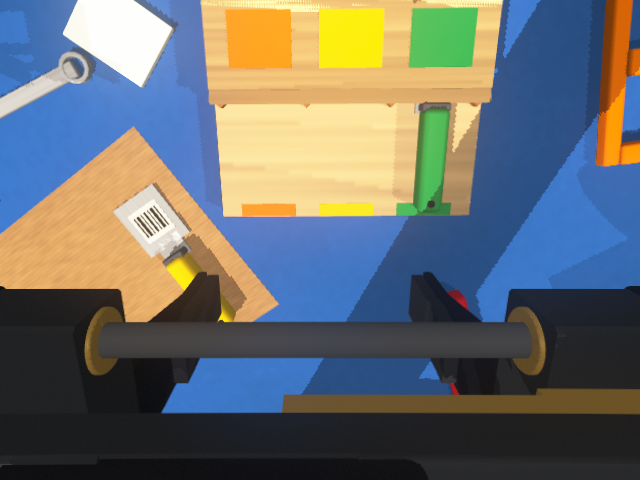

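Green is home: slot x = -61 mm, y = +0.6 mm, yaw -29.8°. Now the yellow one, with one closer look.

send_rows --pt "-0.05 -0.09 0 0 0 -0.06" --pt "-0.11 -0.2 0 0 0 -0.12" --pt "-0.17 -0.31 0 0 0 -0.18" --pt "-0.23 -0.42 0 0 0 -0.24" --pt "-0.29 -0.53 0 0 0 -0.3" --pt "-0.35 -0.63 0 0 0 -0.37" --pt "-0.35 -0.63 0 0 0 -0.37" --pt "-0.35 -0.63 0 0 0 -0.37"

```text
time_s: 37.5
position: [0.5314, -0.0225, 0.2867]
tcp_rot: [[0.999, 0.054, -0.003], [0.054, -0.999, -0.0], [-0.003, -0.0, -1.0]]
force: [0.8, 0.0, -0.0]
opening: 1.0
grasp_force: 0.0
```

```bash
python3 - <<'E'
from h import *
report([('yellow',(.49,-.018),(.59,-.012))])
a=np.radians(3.3);c,s=np.cos(a),np.sin(a)
for z in(.10,.007): print(mv([.491,-.019,z],[[c,s,0],[s,-c,0],[0,0,-1]]))
E
```

```text
[ 0.53143656 -0.02245468  0.28667275]
yellow [ 0.48758054 -0.01790286] [24.532657623291016, 103.27360534667969] 3.2571120262145996 0.026511968038171158 origin [ 0.4900765  -0.01776082]
  blade ((580.4674682617188, -13.06594467163086), (89.10017395019531, 59.755393981933594), 3.100656032562256) origin [ 0.49014997 -0.0179584 ] yaw 3.100656032562256
[-1.603e-01 -2.480e-02  7.480e-01  1.000e-04  1.300e-03 -2.600e-03]
[-1.596e-01 -2.490e-02  1.120e+00  1.000e-04  1.300e-03 -2.600e-03]
```

send_rows --pt "-0.06 -0.015 0.1 0 0 0" --pt "-0.12 -0.028 0.22 0 0 0" --pt "-0.162 -0.028 0.38 0 0 0" --pt "-0.162 -0.028 0.55 0 0 0" --pt "-0.162 -0.028 0.68 0 0 0" --pt "-0.162 -0.028 0.75 0 0 0" --pt "-0.162 -0.028 0.75 0 0 0"

```text
time_s: 38.25
position: [0.4893, -0.0183, 0.0977]
tcp_rot: [[0.999, 0.052, -0.006], [0.052, -0.999, 0.001], [-0.006, -0.002, -1.0]]
force: [-1.0, -0.2, -0.5]
opening: 1.0
grasp_force: 0.0
```

send_rows --pt "0 0 0.08 0 0 0" --pt "0 0 0.18 0 0 0" --pt "0 0 0.28 0 0 0" --pt "0 0 0.34 0 0 0" --pt "0 0 0.37 0 0 0" --pt "0 0 0.37 0 0 0" --pt "0 0 0.37 0 0 0"

```text
time_s: 38.95
position: [0.4922, -0.0177, 0.0087]
tcp_rot: [[0.999, 0.055, 0.002], [0.055, -0.999, -0.0], [0.002, 0.001, -1.0]]
force: [0.6, -0.5, 0.6]
opening: 0.999
grasp_force: 0.0
```

send_rows --grip 0 --pt "0 0 0 0 0 0" --pt "0 0 0 0 0 0" --pt "0 0 0 0 0 0" --pt "0 0 0 0 0 0" --pt "0 0 0 0 0 0" --pt "0 0 0 0 0 0" --pt "0 0 0 0 0 0" --pt "0 0 0 0 0 0" --pt "0 0 0 0 0 0" --pt "0 0 0 0 0 0" --pt "0 0 0 0 0 0" --pt "0 0 0 0 0 0"

```text
time_s: 40.15
position: [0.4913, -0.0172, 0.0078]
tcp_rot: [[0.998, 0.055, -0.0], [0.055, -0.998, 0.0], [-0.0, -0.0, -1.0]]
force: [0.4, -0.1, -1.0]
opening: 0.293
grasp_force: 30.0
```

send_rows --pt "0 0 0 0 0 0" --pt "0 0 -0.06 0 0 0" --pt "0 0 -0.15 0 0 0" --pt "0 0 -0.25 0 0 0" --pt "0 0 -0.35 0 0 0" --pt "0 0 -0.5 0 0 0" --pt "0 0 -0.5 0 0 0" --pt "0 0 -0.5 0 0 0"

```text
time_s: 40.95
position: [0.4914, -0.0172, 0.1334]
tcp_rot: [[0.998, 0.055, 0.001], [0.055, -0.998, -0.0], [0.001, 0.0, -1.0]]
force: [-0.3, 0.5, -0.8]
opening: 0.297
grasp_force: 30.0
```

```bash
python3 - <<'E'
from h import *
st,*_=held(); print(st['position'],st['force'],st['opening'])
a=np.radians(-30);c,s=np.cos(a),np.sin(a);RR=[[c,s,0],[s,-c,0],[0,0,-1]]
ex=np.array([.866,-.5]); m=np.array([.596,-.2799]); q=m-.155*ex; print(q); print(mv([*q,.14],RR))
E
```

```text
pts 24388 rect ((87.79965209960938, 0.3625068664550781), (60.39606475830078, 65.57234191894531), 89.93885040283203) x max 0.12005813625528047 plane z= [-0.00785444 -0.00071776  0.00541996] at0 0.005419956650580095
[ 0.49138978 -0.01715439  0.13339981] [-0.3096556   0.49376109 -0.76078119] 0.2970325674466281
[ 0.46177 -0.2024 ]
[-0.1561  0.7344 -0.0302 -0.      0.0008  0.3687]
```

Yellow is held square and level. I carry it to the front of its slot.

send_rows --pt "-0.02 0.08 -0.02 0 0 0.05" --pt "-0.04 0.2 -0.03 0 0 0.11" --pt "-0.07 0.33 -0.03 0 0 0.17" --pt "-0.1 0.46 -0.03 0 0 0.23" --pt "-0.13 0.59 -0.03 0 0 0.3" --pt "-0.156 0.734 -0.03 0 0 0.3687" --pt "-0.156 0.734 -0.03 0 0 0.3687" --pt "-0.156 0.734 -0.03 0 0 0.3687" --pt "-0.156 0.734 -0.03 0 0 0.3687"

```text
time_s: 41.9
position: [0.4614, -0.2011, 0.1392]
tcp_rot: [[0.866, -0.499, -0.003], [-0.499, -0.866, 0.003], [-0.004, -0.001, -1.0]]
force: [-0.2, 0.5, -1.5]
opening: 0.299
grasp_force: 30.0
```

send_rows --pt "0 0 0.05 0 0 0" --pt "0 0 0.15 0 0 0" --pt "0 0 0.25 0 0 0" --pt "0 0 0.33 0 0 0" --pt "0 0 0.38 0 0 0" --pt "0 0 0.4 0 0 0" --pt "0 0 0.4 0 0 0" --pt "0 0 0.4 0 0 0" --pt "0 0 0.4 0 0 0"

```text
time_s: 42.8
position: [0.4631, -0.2028, 0.0412]
tcp_rot: [[0.866, -0.5, 0.002], [-0.5, -0.866, -0.001], [0.002, 0.0, -1.0]]
force: [-0.3, -0.4, -0.4]
opening: 0.299
grasp_force: 30.0
```

```bash
python3 - <<'E'
from h import *
st,p,C,h=held(); print(st['position'],st['tcp_rot'][:2],st['force'])
ex=np.array([.866,-.5]); m=np.array([.596,-.2799]); print(mv([*(m-.06*ex),.04]))
# ledge patch lateral in tool frame: yellow at z~.03 on both sides of handle; use green+orange patches
R=np.array(st['tcp_rot']);Q=(C-st['position'])@R
for k in('yellow','green','orange'):
    lo,hi=HUE[k]; mm=(cv2.inRange(h,(lo,110,60),(hi,255,255))>0)&(abs(C[...,2]-.0293)<.003)&(abs(Q[...,0]-.035)<.03)
    if mm.sum()>50: print(k,mm.sum(),np.percentile(Q[mm][:,1],[1,99]),np.percentile(Q[mm][:,0],[1,99]))
E
```

```text
pts 24477 rect ((88.44993591308594, 0.6348896026611328), (63.040382385253906, 67.03097534179688), 89.67911529541016) x max 0.12024804222256145 plane z= [-0.00751153  0.00101821  0.00539639] at0 0.0053963876675939175
[ 0.46313323 -0.20284641  0.04124525] [[ 0.86604109 -0.49997051  0.00152399]
 [-0.49996932 -0.86604241 -0.00110717]] [-0.34407126 -0.37469015 -0.40573883]
[0.3744 0.001  0.0057 0.     0.     0.    ]
yellow 1899 [-0.02843045  0.03090054] [0.02868292 0.04230268]
green 2172 [0.05756684 0.11678588] [0.02889444 0.04265263]
orange 20839 [-0.11244816  0.13659752] [0.028619   0.06482002]
```

The patch centres confirm the slot line to within 1 mm. I slide it in.

send_rows --pt "0.02 0.002 0.003 0 0 0" --pt "0.05 0.002 0.003 0 0 0" --pt "0.08 0.002 0.003 0 0 0" --pt "0.11 0.002 0.003 0 0 0" --pt "0.14 0.002 0.003 0 0 0" --pt "0.17 0.002 0.003 0 0 0" --pt "0.2 0.002 0.003 0 0 0" --pt "0.2 0.002 0.003 0 0 0"

```text
time_s: 43.65
position: [0.507, -0.229, 0.0397]
tcp_rot: [[0.866, -0.5, 0.002], [-0.5, -0.866, -0.001], [0.002, 0.0, -1.0]]
force: [0.0, 0.4, -0.8]
opening: 0.297
grasp_force: 30.0
```

send_rows --pt "0.03 0 0 0 0 0" --pt "0.06 0 0 0 0 0" --pt "0.09 0 0 0 0 0" --pt "0.12 0 0 0 0 0" --pt "0.14 0 0 0 0 0" --pt "0.165 0 0 0 0 0" --pt "0.165 0 0 0 0 0"

```text
time_s: 44.35
position: [0.5424, -0.2494, 0.0398]
tcp_rot: [[0.866, -0.5, 0.001], [-0.5, -0.866, -0.001], [0.002, 0.0, -1.0]]
force: [0.8, -0.5, -0.7]
opening: 0.296
grasp_force: 30.0
```

send_rows --pt "0.006 0 0 0 0 0" --pt "0.012 0 0 0 0 0" --pt "0.016 0 0 0 0 0" --pt "0.016 0 0 0 0 0"

```text
time_s: 44.75
position: [0.5439, -0.2501, 0.0394]
tcp_rot: [[0.866, -0.5, -0.002], [-0.5, -0.866, 0.001], [-0.002, -0.0, -1.0]]
force: [-1.3, 0.3, -1.9]
opening: 0.294
grasp_force: 30.0
```

send_rows --pt "0.004 0 0 0 0 0" --pt "0.008 0 0 0 0 0" --pt "0.008 0 0 0 0 0"

```text
time_s: 45.05
position: [0.5439, -0.25, 0.0392]
tcp_rot: [[0.866, -0.5, -0.006], [-0.5, -0.866, 0.003], [-0.007, -0.0, -1.0]]
force: [-5.9, 1.9, 1.9]
opening: 0.292
grasp_force: 30.0
```

send_rows --grip 1 --pt "-0.004 0 0.006 0 0 0" --pt "-0.006 0 0.006 0 0 0" --pt "-0.006 0 0.006 0 0 0" --pt "-0.006 0 0.006 0 0 0" --pt "-0.006 0 0.006 0 0 0" --pt "-0.006 0 0.006 0 0 0" --pt "-0.006 0 0.006 0 0 0" --pt "-0.006 0 0.006 0 0 0" --pt "-0.006 0 0.006 0 0 0"

```text
time_s: 45.95
position: [0.5452, -0.2509, 0.0382]
tcp_rot: [[0.866, -0.5, 0.0], [-0.5, -0.866, -0.0], [0.0, 0.0, -1.0]]
force: [-0.7, 0.2, -0.7]
opening: 0.973
grasp_force: 0.0
```

send_rows --pt "0 0 -0.06 0 0 0" --pt "0 0 -0.15 0 0 0" --pt "0 0 -0.3 0 0 0" --pt "0 0 -0.45 0 0 0" --pt "0 0 -0.6 0 0 0" --pt "0 0 -0.75 0 0 0" --pt "0 0 -0.9 0 0 0" --pt "0 0 -1.0 0 0 0" --pt "0 0 -1.0 0 0 0" --pt "0 0 -1.0 0 0 0"

```text
time_s: 46.95
position: [0.545, -0.2507, 0.2891]
tcp_rot: [[0.866, -0.5, 0.001], [-0.5, -0.866, -0.001], [0.001, 0.0, -1.0]]
force: [-0.3, 0.0, -0.0]
opening: 0.999
grasp_force: 0.0
```

```bash
python3 - <<'E'
from h import *
p,d,st=cap('wrist'); print(st['position'],st['opening'],st['force'])
ex=np.array([.866,-.5]);ey=np.array([.5,.866])
for k,m,g in(('green',np.array([.553,-.3544]),(.50,-.325)),('yellow',np.array([.596,-.2799]),(.543,-.25))):
    c,sz,a,z=handle('wrist',p,d,st,k,g,.07,z=.058); print(k,c,sz,a,z,'slot xy (origin)',(c-m)@ex+.0025,(c-m)@ey)
cap('scene','end')
E
```

```text
[ 0.54498057 -0.25068595  0.28912161] 0.9993155813315139 [-0.28688102  0.00398597 -0.00059191]
green [ 0.49847894 -0.32271567] [25.480804443359375, 102.60447692871094] -29.730056762695312 0.056513867860346956 slot xy (origin) -0.06055740161132819 0.00017810318603513395
yellow [ 0.54054901 -0.24807982] [24.787931442260742, 104.29420471191406] -29.786296844482422 0.05650291408957972 slot xy (origin) -0.06143064691162109 -0.00016921740112305842
```

View pics/end.png

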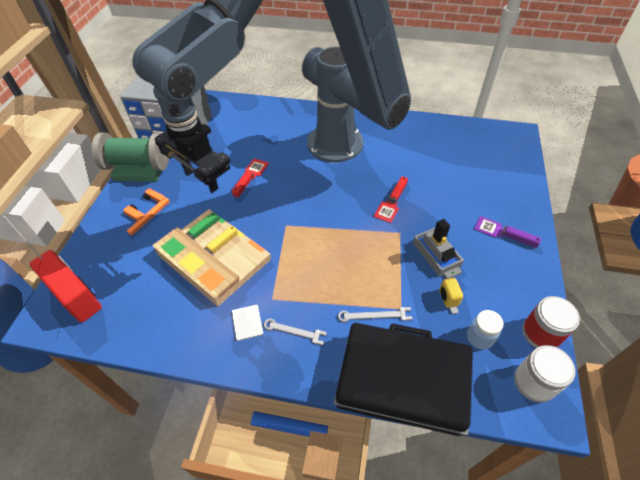

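The final scene view shows green (204,224) and yellow (220,240) racked in their slots. The scanner stands in its cradle at (440,245), the bystanders have not moved, and there is no orange scraper.

```bash
python3 -c "
from rig import ticket
print(ticket.hand_in())"
```

```text
the job is handed in; nothing more can be done
None
```

I scanned and racked the yellow and green scrapers, skipped orange because it was absent, put the scanner back in its cradle with the pad pressed fully down and released, and handed the job in; the hand-in returned no verdict.

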